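# Sort sealed tea tins into full and empty by their weight

### The job

The three steel tea tins on the lower board of the rack look alike, but some are full and some are empty: feel by lifting each one which it is. Stand every full tin in the long narrow tray and every empty tin in the square tray, upright and set down gently on the tray's floor, never dropped, and leave the fish tin, the timer and the garlic where they are.

Things in the scene. Friction and masses are not known exactly. Their poses are not given: they have to be found in the camera images.
- tin_a_mid (a point): One of three identical sealed tins, upright box of plain steel with a press-on lid that stays shut, 48 x 48 x 90 mm, standing on the rack's lower board in a row, about 100 mm apart, each turned up to 0.2 rad against the rack. Point: its centre, 45 mm above its underside; z up, x and y square to its sides. Full or empty cannot be seen and has nothing to do with name or place.
- tin_b_mid (a point): One of three identical sealed tins, upright box of plain steel with a press-on lid that stays shut, 48 x 48 x 90 mm, standing on the rack's lower board in a row, about 100 mm apart, each turned up to 0.2 rad against the rack. Point: its centre, 45 mm above its underside; z up, x and y square to its sides. Full or empty cannot be seen and has nothing to do with name or place.
- tin_c_mid (a point): One of three identical sealed tins, upright box of plain steel with a press-on lid that stays shut, 48 x 48 x 90 mm, standing on the rack's lower board in a row, about 100 mm apart, each turned up to 0.2 rad against the rack. Point: its centre, 45 mm above its underside; z up, x and y square to its sides. Full or empty cannot be seen and has nothing to do with name or place.
- tin_a: The tin of tin_a_mid; origin at the centre of its underside, z up. A tin weighs about 0.10 kg empty and about 0.39 kg full (both within 15 %); a full one holds one hard block that may shift by a few mm.
- tin_b: The tin of tin_b_mid; origin at the centre of its underside, z up. A tin weighs about 0.10 kg empty and about 0.39 kg full (both within 15 %); a full one holds one hard block that may shift by a few mm.
- tin_c: The tin of tin_c_mid; origin at the centre of its underside, z up. A tin weighs about 0.10 kg empty and about 0.39 kg full (both within 15 %); a full one holds one hard block that may shift by a few mm.
- rack: Fixed two-tier wooden rack, 368 (y) x 130 (x) x 219 mm high; origin under its centre on the worktop, -x is its open front. Lower board's top 24 mm up; end posts at y = +-178 mm, 12 mm thick, all behind the tins (x = +5 mm of the rack and beyond). A cup and two spice jars stand fixed on top.
- rack_edge (a point): Middle of the lower front edge of the rack's upper board, 205 mm up, at x = -47 mm of the rack; axes as the rack's. The tins stand at about x = -30 mm of the rack, under this board, so a gripper pointing straight down cannot reach them: come in from the front with the fingers leaning 30 to 45 degrees from vertical.
- long_tray: The long narrow wooden tray, for the full tins: outside 200 (x) x 92 (y) x 26 mm high, walls 6 mm, floor 6 mm thick. Fixed; origin under its centre on the worktop. It stands left or right, in front of the rack.
- square_tray: The square wooden tray, for the empty tins: outside 165 x 165 x 26 mm high, walls 6 mm, floor 6 mm thick. Fixed; origin under its centre on the worktop. It stands on the other side from the long tray.
- fish_tin: Bystander: low flat fish tin, 63 x 105 x 24 mm, loose on the worktop between the trays; origin at its underside. To be left where it is.
- timer: Bystander: round red kitchen timer, 66 x 66 x 59 mm, loose on the worktop between the trays; origin at its underside. To be left where it is.
- garlic_bulb: Bystander: garlic bulb, 48 x 50 x 51 mm, loose on the worktop between the trays; origin at its underside. To be left where it is.
Not all that is in view belongs to the job. Leave any yellow look-alike of the tin_b alone. What is shaped like the tin_c but purple is not meant.

How it is judged:
At the end, for the whole second after the job is handed in: Each tin stands upright (within 0.1 rad) and at rest on the floor of a tray, wholly inside its walls: tins that load the tray with more than 2.2 N (full) in the long tray, lighter ones (empty) in the square tray (((x of tin_a_mid in the frame of long_tray between -0.075 and 0.075 m and y of tin_a_mid in the frame of long_tray between -0.024 and 0.024 m and z of tin_a_mid in the frame of long_tray between 0.045 and 0.057 m and contact force between tin_a and long_tray above 2.2 N) or (x of tin_a_mid in the frame of square_tray between -0.06 and 0.06 m and y of tin_a_mid in the frame of square_tray between -0.06 and 0.06 m and z of tin_a_mid in the frame of square_tray between 0.045 and 0.057 m and contact force between tin_a and square_tray between 0.3 and 2.2 N)) and angle between each of tin_a_mid, tin_b_mid, tin_c_mid's own z axis and vertical below 0.1 rad and linear speed of each of tin_a, tin_b, tin_c below 0.02 m/s and ((x of tin_b_mid in the frame of long_tray between -0.075 and 0.075 m and y of tin_b_mid in the frame of long_tray between -0.024 and 0.024 m and z of tin_b_mid in the frame of long_tray between 0.045 and 0.057 m and contact force between tin_b and long_tray above 2.2 N) or (x of tin_b_mid in the frame of square_tray between -0.06 and 0.06 m and y of tin_b_mid in the frame of square_tray between -0.06 and 0.06 m and z of tin_b_mid in the frame of square_tray between 0.045 and 0.057 m and contact force between tin_b and square_tray between 0.3 and 2.2 N)) and ((x of tin_c_mid in the frame of long_tray between -0.075 and 0.075 m and y of tin_c_mid in the frame of long_tray between -0.024 and 0.024 m and z of tin_c_mid in the frame of long_tray between 0.045 and 0.057 m and contact force between tin_c and long_tray above 2.2 N) or (x of tin_c_mid in the frame of square_tray between -0.06 and 0.06 m and y of tin_c_mid in the frame of square_tray between -0.06 and 0.06 m and z of tin_c_mid in the frame of square_tray between 0.045 and 0.057 m and contact force between tin_c and square_tray between 0.3 and 2.2 N))); the robot touches nothing.
It fails at once if the fish_tin is moved by more than 30 mm (distance of fish_tin from where it was at the start of the episode above 0.03 m).
It fails at once if the timer is moved by more than 30 mm (distance of timer from where it was at the start of the episode above 0.03 m).
It fails at once if the garlic_bulb is moved by more than 30 mm (distance of garlic_bulb from where it was at the start of the episode above 0.03 m).
It fails at once if a tin is let fall (it moves faster than 0.5 m/s, as after a drop of 13 mm, while the fingers do not hold it) ((linear speed of tin_a above 0.5 m/s and contact force between the fingers and tin_a below 0.1 N) or (linear speed of tin_b above 0.5 m/s and contact force between the fingers and tin_b below 0.1 N) or (linear speed of tin_c above 0.5 m/s and contact force between the fingers and tin_c below 0.1 N)).
It also fails if it takes over 64 s, if anything falls off the work surface, if the arm or the gripper's body presses on something with over 40 N, if the wrist force passes 120 N, or if a joint passes its speed limit or range.

### The arm

A 6-joint arm with a two-finger parallel gripper is mounted at the origin on a cart in front of the work surface, level with it; the furniture and walls round the work are solid. World frame = base frame: x ahead of the robot, y to its left, z up, the work surface at z = 0. Lengths are in m, angles in rad, forces in N, time in s.
With the tool pointing down it reaches from about 0.25 to 0.775 m from the base axis. Payload 4 kg.
Tool frame: the origin (TCP) lies at the very end of the fingers, on their centre line; the grasp point (between the pads) lies 19 mm behind it (env.grasp_offset is the distance from the TCP to the grasp point, in m); x points along the fingers, y is the direction in which the jaws open and shut, and the axes are right-handed (so a half turn about x gives the same grasp; the last joint's range is limited). The gripper opens to 94 mm and grips with 3 to 60 N. Pads are 16 mm wide; open, the fingers measure 119 mm over their backs; the gripper's body (75 mm by 177 mm) begins 78 mm behind the grasp point.
Start: joints at [1.038, 0.087, 1.371, -0, 1.684, -0.103], TCP at [0.229, 0.5, 0.206] pointing down, gripper open.
Joint ranges: [-3.1, 3.1], [-0.76, 2.03], [0.27, 2.55], [-1.08, 4.22], [0.17, 2.65], [-2.57, 2.57]. Speed limits (rad/s): [2.79, 2.79, 3.14, 3.14, 3.14, 3.14].

### API

Orientations are given as a unit quaternion [x, y, z, w].
In Python, from rig import env gives the robot as it stands.
- The arm moves only by the tool move_arm, never from a script. Its argument "increments" is a list of rows, each an object with "offset": the shift along the tool's x, y, z as a fraction of full scale, a list of three; "turn": the turn about the tool's x as a fraction of full scale. In form: [{"offset": [dx, dy, dz], "turn": turn}, ...]. A call has 1 to 10 rows; each row shifts and turns the pose as measured when the row begins, along the tool's axes as they then stand; what a row does not reach is not made up. Full scale, the value 1, is 0.025 m for a shift and 0.12 rad for a turn. A row lasts 1/10 s, in which the tool goes at most 50 mm and 8.59 degrees, less where a joint would pass 70% of its speed; a pose out of reach is approached as far as the arm can. A call with a number of a shift or a turn outside -1 to 1 is refused whole. A call with a gripper value outside its range is refused whole. "jaw" is the opening, from 0 (shut) to 1 (fully open), set as the call begins (left out, the last holds). The fingers move at their own pace and stop on an object; "newtons" is the grip in N (left out, the last holds). Time passes only in rows, so rows that do not move let the fingers close. It gives the time, the measured TCP pose, the force and the opening at its end, in the units of the state.
- env.get_state(): the state, without advancing time (a new reading comes with each control period).
- env.get_image(name): name is "scene" or "top"; returns the picture (480x640x3 uint8, red, green, blue); there is no depth.
- env.camera_params(name): a dict with "fx", "fy", "cx", "cy" (pixels), "cam_to_world" (4x4, takes a point from camera to world coordinates). Camera axes: x right, y up, looking along -z (the intrinsics and any distortion apply to the point x, -y, -z); pixel columns grow to the right and rows downward; lengths in m; the calibration is good to about 2 mm. A picture is of the moment at which its call begins. camera_params takes no time and is no camera call.
- env.sign_off(): hands the job in, once; it reports no verdict.
The state is a dict: "time_s": time; "q": joint angles; "qvel": joint speeds; "effort": joint torques, N m; "tool_pos": TCP position; "tool_rot": TCP orientation; "wrist_force": force on the tool from outside, world axes, zero at the start; "torque": the same for the moment, N m; "gripper_width": finger opening in m.
Only numpy, scipy, OpenCV 4.12 (cv2) and the standard library are available. Lean on these libraries where they do the work, as an engineer would, in place of code of your own. Each camera call takes 0.05 s, during which the arm holds its last target.

## Working session

There is one attempt and no reset: what is moved stays moved. The work goes in short steps, Python scripts to look and compute and a tool call to move; the robot and the scene stay as the last step left them, time stands still between calls to the robot, and variables do not carry over. Pictures are saved under pics/ and viewed, and the job is handed in when it is done.

Besides the shell and the picture viewer there is one more tool, called after ">>>" as a command line: name --argument value ..., lists and objects as JSON in quotes. move_arm: Moves the arm, as the interface text tells. Its arguments: {"type":"object","properties":{"increments":{"type":"array","items":{"type":"object","properties":{"offset":{"type":"array","items":{"type":"number","minimum":-1,"maximum":1}},"turn":{"type":"number","minimum":-1,"maximum":1}}}},"jaw":{"type":"number"},"newtons":{"type":"number"}},"required":["increments"]}

```bash
ls; mkdir -p pics
python3 - <<'E'
from rig import env
import cv2
print(env.get_state())
for n in("scene","top"):
    p=env.camera_params(n);print(n,p)
    cv2.imwrite(f"pics/{n}0.png",env.get_image(n)[:,:,::-1])
E
```

```text
pics
{'time_s': 0.0, 'q': array([ 1.03791149e+00,  8.79097606e-02,  1.37223342e+00, -7.07666530e-06,
        1.68358117e+00, -1.03090201e-01]), 'qvel': array([-8.92082856e-04, -4.89915191e-04, -6.33343603e-05, -1.76889436e-03,
       -1.51512806e-03,  4.29219229e-04]), 'effort': array([-4.22689970e-05, -3.40190077e+01, -3.02425575e+01,  7.16519728e-02,
        3.30269441e-02, -1.80573725e-04]), 'tool_pos': array([0.22890166, 0.4995093 , 0.20433946]), 'tool_rot': array([ 0.150072  ,  0.69107495, -0.15150533,  0.69060839]), 'wrist_force': array([ 0.43781015,  0.54916457, -0.14726321]), 'torque': array([0.01899054, 0.00573678, 0.00057349]), 'gripper_width': 0.09378356106759271}
scene {'fx': 619.1025710369639, 'fy': 619.1025710369639, 'cx': 314.59564039599803, 'cy': 240.7374524897425, 'cam_to_world': array([[ 0.51880907,  0.55144946, -0.65325389, -0.21733723],
       [-0.85483969,  0.34294074, -0.38941077, -0.45964853],
       [ 0.00928702,  0.76045719,  0.64932166,  0.89507776],
       [ 0.        ,  0.        ,  0.        ,  1.        ]])}
top {'fx': 454.2619518242849, 'fy': 454.2619518242849, 'cx': 322.36088649569496, 'cy': 234.655137828314, 'cam_to_world': array([[ 0.00490936,  0.99714806, -0.07531032,  0.47894007],
       [-0.99997003,  0.00534619,  0.00559999, -0.008695  ],
       [ 0.00598664,  0.07528057,  0.99714442,  1.05794007],
       [ 0.        ,  0.        ,  0.        ,  1.        ]])}
```

View pics/scene0.png

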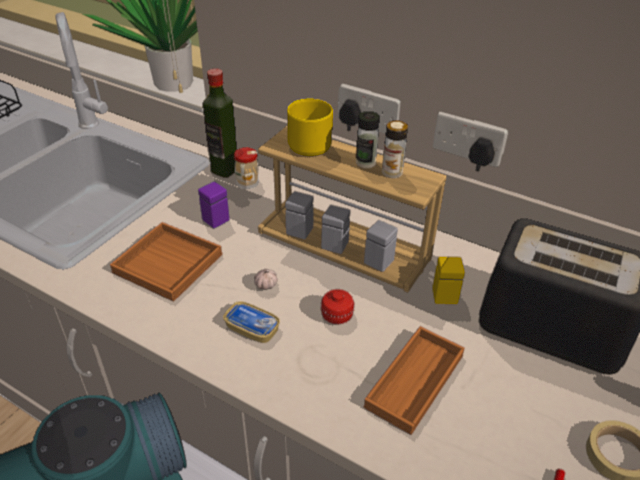

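View pics/top0.png

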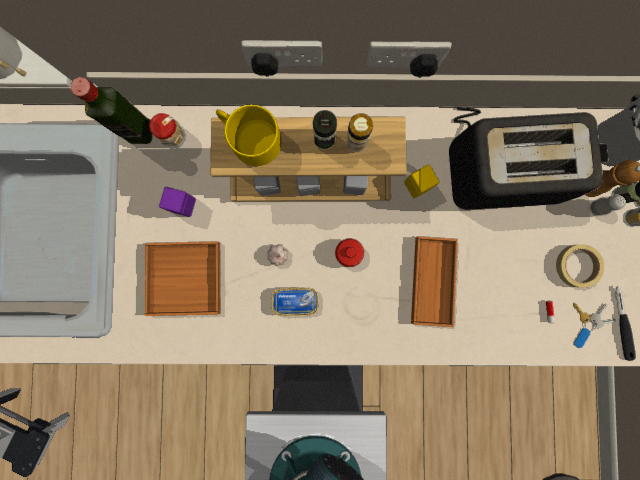

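The scene picture shows three grey tins on the lower board at about (299,215), (336,230) and (380,245). The square tray is on the left at (167,260) and the long tray on the right at (415,378). The fish tin (252,320), timer (338,306) and garlic (265,279) lie between them. Next I'll zoom in to measure.

```bash
cat > h.py <<'E'
import numpy as np, cv2
from rig import env
def ray(n,u,v):
    p=env.camera_params(n);M=p["cam_to_world"]
    d=M[:3,:3]@np.array([(u-p["cx"])/p["fx"],-(v-p["cy"])/p["fy"],-1.]);return M[:3,3],d
def pz(n,u,v,z):
    o,d=ray(n,u,v);return o+d*(z-o[2])/d[2]
def proj(n,P):
    p=env.camera_params(n);M=p["cam_to_world"];c=(np.asarray(P)-M[:3,3])@M[:3,:3]
    return np.stack([p["cx"]+p["fx"]*c[...,0]/-c[...,2],p["cy"]-p["fy"]*c[...,1]/-c[...,2]],-1)
E
python3 - <<'E'
import cv2
s=cv2.imread("pics/scene0.png");t=cv2.imread("pics/top0.png")
def crop(i,x,y,w,h,k,f):
    c=cv2.resize(i[y:y+h,x:x+w],None,fx=k,fy=k,interpolation=cv2.INTER_CUBIC)
    for a in range((x+9)//10*10,x+w,10): cv2.line(c,((a-x)*k,0),((a-x)*k,4 if a%50 else 14),(0,0,255),1)
    for a in range((y+9)//10*10,y+h,10): cv2.line(c,(0,(a-y)*k),(4 if a%50 else 14,(a-y)*k),(0,0,255),1)
    cv2.imwrite(f,c)
crop(s,250,130,200,150,4,"pics/c1.png");crop(t,205,110,210,100,3,"pics/c2.png")
crop(s,360,320,110,115,5,"pics/c3.png");crop(s,105,215,125,90,5,"pics/c4.png")
E
```

```text
(no output)
```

View pics/c1.png

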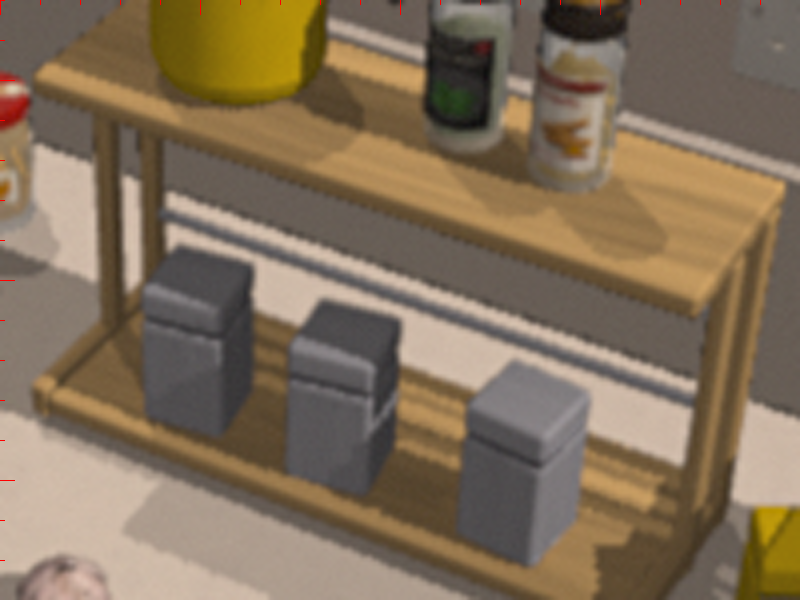

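View pics/c2.png

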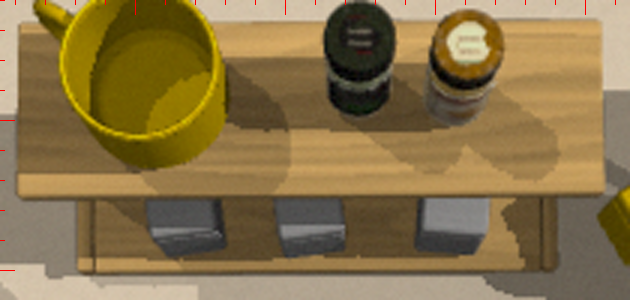

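View pics/c3.png

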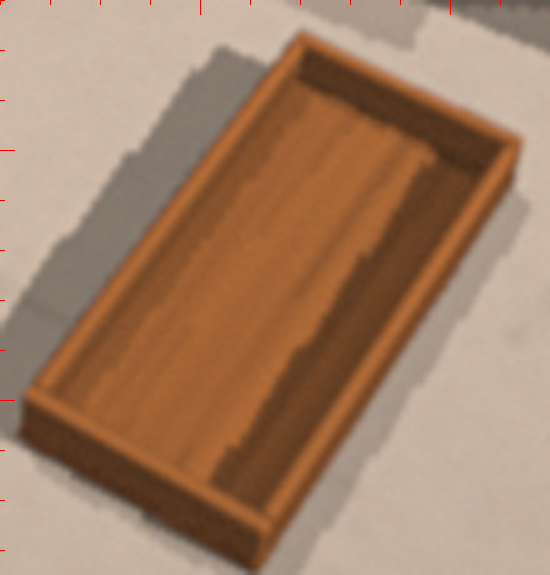

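View pics/c4.png

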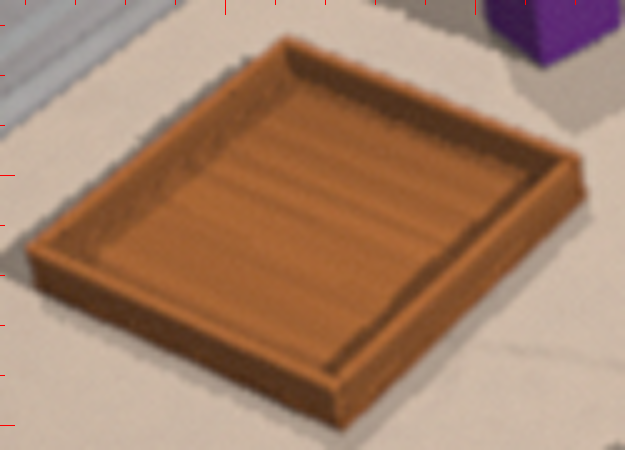

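```bash
cat > fit.py <<'E'
from h import *
from scipy.optimize import least_squares
def fit(L,obs,x0):
    # obs: list of (cam,local xyz,uv)
    def f(p):
        c,s=np.cos(p[2]),np.sin(p[2])
        r=[]
        for n,l,uv in obs:
            P=[p[0]+c*l[0]-s*l[1],p[1]+s*l[0]+c*l[1],l[2]]
            r+=list((proj(n,np.array(P))-uv)/(1 if n=="top" else 1))
        return r
    s=least_squares(f,x0,loss="soft_l1");return s.x,np.round(s.fun,1)
if __name__=="__main__":
    A=lambda x,y:(250+x/4-.1,130+y/4-.1)
    h=.024
    for nm,b,t in(("L",[(146,415),(219,433)],[(146,287),(224,308),(253,262),(180,247)]),
      ("M",[(288,472),(364,491)],[(291,350),(373,370),(400,320),(322,300)]),
      ("R",[(458,533),(531,561),(580,518)],[(469,406),(545,440),(588,395),(517,362)])):
        cs=[(-h,h),(-h,-h),(h,-h),(h,h)]
        ob=[("scene",(*c,.024),A(*p)) for c,p in zip(cs,b)]+[("scene",(*c,.114),A(*p)) for c,p in zip(cs,t)]
        print(nm,*fit(0,ob,[.6,0,0]))
    for nm,a,b,sc,tp in(("long",.1,.046,[(360+x/5,320+y/5) for x,y in[(305,33),(521,142),(268,530),(28,395)]],[(416,237),(457,238),(454,326),(413,324)]),
      ("sq",.0825,.0825,[(105+x/5,215+y/5) for x,y in[(288,38),(580,158),(340,385),(30,245)]],[(145,243),(220,242),(220,314),(145,315)])):
        cs=[(a,b),(a,-b),(-a,-b),(-a,b)]
        for k in(1,2,3):
            ob=[]
            if k&1: ob+=[("scene",(*c,.026),p) for c,p in zip(cs,sc)]
            if k&2: ob+=[("top",(*c,.026),p) for c,p in zip(cs,tp)]
            print(nm,k,*fit(0,ob,[.4,0,0]))
    print("edge",pz("scene",*A(40,92),.205),pz("scene",*A(693,312),.205),pz("top",211,175.7,.205),pz("top",406,175.7,.205))
    for n,u,v,z in(("scene",265,283,.02),("scene",338,305,.04),("scene",252,320,.024),("top",278,254,.03),("top",350,252,.04),("top",295,301,.024)):print(pz(n,u,v,z))
    print(pz("top",272-0,152,.0))
E
python3 fit.py
```

```text
L [0.6713162  0.1069263  0.12863313] [-0.6  0.6  1.1  2.  -1.5 -0.3 -0.1  0.2  2.  -0.7 -0.2 -2.5]
M [0.6679182  0.01610536 0.1409727 ] [-1.2  1.8  0.8  3.1 -1.3 -0.9  0.2  0.1  1.8 -0.7 -0.2 -1.4]
R [ 0.67112424 -0.08747503 -0.09518143] [-1.2  0.6  0.2  3.2  0.2  1.4 -1.2 -1.1  0.5 -0.1  2.4 -1.2 -0.3 -2. ]
long 1 [ 0.45060607 -0.27241925 -0.06638803] [-0.3 -1.2  2.1 -0.6  0.1  1.2 -1.   0.1]
long 2 [ 0.45338887 -0.27005516 -0.04624873] [ 0.3 -1.2 -0.4 -0.1 -0.   0.5  0.1  0.4]
long 3 [ 0.45214996 -0.27092166 -0.05377855] [-1.4 -2.1  1.1 -2.   0.5  0.2 -0.9 -0.4  1.  -0.8  0.3  0.6  0.   1.2
  0.2  0.8]
sq 1 [0.4549807  0.30033183 0.02787885] [ 0.1 -1.4  1.7 -1.1 -0.2  1.2 -1.   0.4]
sq 2 [0.45642206 0.30060041 0.02284176] [ 1.4 -0.6 -0.9 -0.8 -0.8  0.5  0.5  0.9]
sq 3 [0.45584206 0.30072171 0.02625914] [ 0.3 -1.7  1.8 -1.3 -0.2  0.8 -0.8  0.   1.2 -0.2 -1.  -0.7 -0.7  0.6
  0.6  1.3]
edge [0.65524484 0.19395529 0.205     ] [ 0.66147787 -0.16683774  0.205     ] [0.65448829 0.1985218  0.205     ] [ 0.65676823 -0.1721631   0.205     ]
[0.49826531 0.08197015 0.02      ]
[ 0.50584523 -0.08198223  0.04      ]
[0.40041374 0.04361345 0.024     ]
[0.51218042 0.08560669 0.03      ]
[ 0.51716206 -0.07656037  0.04      ]
[0.40654    0.04651231 0.024     ]
[0.75436268 0.1055073  0.        ]
```

The commands allow only shifts and a turn about the tool's x axis, so I can't command a tilt directly. Because each row starts from the measured pose, reaching past the tool-down workspace at azimuth 0 may tilt the tool forward, and that tilt should persist. I'll start by squaring up in free space.

>>> move_arm --increments '[{"offset": [-1,-0.5,0.2],"turn": -0.9},{"offset": [-1,-0.5,0.3],"turn": -0.9},{"offset": [-1,-0.8,0.4],"turn": -0.9},{"offset": [-1,-1,0.4],"turn": -0.88},{"offset": [-1,-1,0.44]},{"offset": [-1,-1,0.44]},{"offset": [-1,-1,0.44]},{"offset": [-1,-1,0.44]},{"offset": [-1,-1,0.44]},{"offset": [-1,-1,0.44]}]'

```text
invalid input at $.increments[4]: expected keys offset, turn
```

>>> move_arm --increments '[{"offset": [0,-1,0.44]},{"offset": [0,-1,0.44]},{"offset": [0,-1,0.44]},{"offset": [0,-1,0.44]},{"offset": [0,-1,0.44]},{"offset": [0,-1,0.44]},{"offset": [0,-1,0.44]},{"offset": [0,-1,0.44]},{"offset": [0,-1,0.44]},{"offset": [0,-1,0.44]}]'

```text
invalid input at $.increments[0]: expected keys offset, turn
```

>>> move_arm --increments '[{"offset": [-1,-0.5,0.2],"turn": -0.9},{"offset": [-1,-0.5,0.3],"turn": -0.9},{"offset": [-1,-0.8,0.4],"turn": -0.9},{"offset": [-1,-1,0.4],"turn": -0.88},{"offset": [-1,-1,0.44],"turn": 0},{"offset": [-1,-1,0.44],"turn": 0},{"offset": [-1,-1,0.44],"turn": 0},{"offset": [-1,-1,0.44],"turn": 0},{"offset": [-1,-1,0.44],"turn": 0},{"offset": [-1,-1,0.44],"turn": 0}]'

```text
time_s: 1.1
tool_pos: [0.3143, 0.2697, 0.4535]
tool_rot: [-0.016, 0.712, 0.002, 0.701]
wrist_force: [-0.1, 0.2, 0.2]
gripper_width: 0.0934
```

>>> move_arm --increments '[{"offset": [0,-1,0.8],"turn": 0},{"offset": [0,-1,0.8],"turn": 0},{"offset": [0,-1,0.8],"turn": 0},{"offset": [0,-1,0.8],"turn": 0},{"offset": [0,-1,0.8],"turn": 0},{"offset": [0,-1,0.8],"turn": 0},{"offset": [0,-1,0.8],"turn": 0},{"offset": [0,-1,0.8],"turn": 0},{"offset": [0,-1,0.8],"turn": 0},{"offset": [0,-1,0.8],"turn": 0}]'

```text
time_s: 2.1
tool_pos: [0.527, 0.014, 0.4581]
tool_rot: [-0.015, 0.711, 0.004, 0.703]
wrist_force: [0.6, 0.0, 0.7]
gripper_width: 0.0942
```

```bash
cat > st.py <<'E'
from h import *
from scipy.spatial.transform import Rotation as R
s=env.get_state();M=R.from_quat(s["tool_rot"]).as_matrix()
print("t",round(s["time_s"],2),"q",np.round(s["q"],3),"p",np.round(s["tool_pos"],4),"F",np.round(s["wrist_force"],2),"w",round(s["gripper_width"],4))
g=s["tool_pos"]-.019*M[:,0]
print("grasp",np.round(g,4));print(np.round(M,3), "tilt",np.round(np.degrees(np.arctan2(M[0,0],-M[2,0])),1))
E
python3 st.py
```

```text
t 2.1 q [-0.07   0.145  0.799 -0.021  2.208 -1.68 ] p [0.527  0.014  0.4581] F [0.59 0.05 0.65] w 0.0942
grasp [0.5273 0.0143 0.4771]
[[-0.012 -0.027  1.   ]
 [-0.016  1.     0.027]
 [-1.    -0.016 -0.012]] tilt -0.7
```

>>> move_arm --increments '[{"offset": [-1,-0.3,0.6],"turn": 0},{"offset": [-1,-0.2,0.6],"turn": 0},{"offset": [-1,0,0.6],"turn": 0},{"offset": [-1,0,0.6],"turn": 0},{"offset": [-1,0,0.6],"turn": 0},{"offset": [-1,0,0.6],"turn": 0}]'

```text
time_s: 2.7
tool_pos: [0.5799, 0.0001, 0.5344]
tool_rot: [-0.012, 0.706, 0.002, 0.708]
wrist_force: [-1.3, -0.3, 0.6]
gripper_width: 0.094
```

```bash
python3 st.py
```

```text
t 2.7 q [-0.089  0.413  0.278 -0.022  2.446 -1.697] p [5.799e-01 1.000e-04 5.344e-01] F [-1.32 -0.25  0.57] w 0.094
grasp [5.798e-01 4.000e-04 5.534e-01]
[[ 0.003 -0.02   1.   ]
 [-0.014  1.     0.02 ]
 [-1.    -0.014  0.003]] tilt 0.2
```

>>> move_arm --increments '[{"offset": [0,0,1],"turn": 0},{"offset": [0,0,1],"turn": 0},{"offset": [0,0,1],"turn": 0},{"offset": [0,0,1],"turn": 0}]'

```text
time_s: 3.1
tool_pos: [0.6425, 0.0033, 0.4981]
tool_rot: [-0.013, 0.687, 0.002, 0.726]
wrist_force: [-0.5, 0.5, -0.6]
gripper_width: 0.0941
```

```bash
python3 st.py
```

```text
t 3.1 q [-0.077  0.476  0.276 -0.015  2.333 -1.681] p [0.6425 0.0033 0.4981] F [-0.48  0.53 -0.59] w 0.0941
grasp [0.6414 0.0035 0.5171]
[[ 0.056 -0.021  0.998]
 [-0.015  1.     0.022]
 [-0.998 -0.017  0.055]] tilt 3.2
```

Pushing past the reach limit does tilt the tool forward, 3.2° so far, so I'll push further.

>>> move_arm --increments '[{"offset": [-1,0,1],"turn": 0},{"offset": [-1,0,1],"turn": 0},{"offset": [-1,0,1],"turn": 0},{"offset": [-1,0,1],"turn": 0}]'

```text
time_s: 3.5
tool_pos: [0.6594, 0.006, 0.5105]
tool_rot: [-0.014, 0.658, 0.002, 0.753]
wrist_force: [-0.6, 0.2, 0.1]
gripper_width: 0.0938
```

```bash
python3 st.py
```

```text
t 3.5 q [-0.074  0.461  0.274 -0.006  2.271 -1.672] p [0.6594 0.006  0.5105] F [-0.57  0.21  0.13] w 0.0938
grasp [0.6568 0.0062 0.5293]
[[ 0.135 -0.022  0.991]
 [-0.015  1.     0.024]
 [-0.991 -0.018  0.134]] tilt 7.7
```

>>> move_arm --increments '[{"offset": [-1,0,1],"turn": 0},{"offset": [-1,0,1],"turn": 0},{"offset": [-1,0,1],"turn": 0},{"offset": [-1,0,1],"turn": 0},{"offset": [-1,0,1],"turn": 0},{"offset": [-1,0,1],"turn": 0},{"offset": [-1,0,1],"turn": 0},{"offset": [-1,0,1],"turn": 0},{"offset": [-1,0,1],"turn": 0},{"offset": [-1,0,1],"turn": 0}]'

```text
time_s: 4.5
tool_pos: [0.6631, 0.012, 0.5927]
tool_rot: [-0.015, 0.562, 0.002, 0.827]
wrist_force: [-0.8, 0.1, -0.6]
gripper_width: 0.0938
```

```bash
python3 st.py
```

```text
t 4.5 q [-0.075  0.354  0.275  0.017  2.135 -1.658] p [0.6631 0.012  0.5927] F [-0.85  0.08 -0.61] w 0.0938
grasp [0.6561 0.0122 0.6104]
[[ 0.368 -0.02   0.929]
 [-0.013  1.     0.027]
 [-0.93  -0.022  0.368]] tilt 21.6
```

>>> move_arm --increments '[{"offset": [-1,0,1],"turn": 0},{"offset": [-1,0,1],"turn": 0},{"offset": [-1,0,1],"turn": 0},{"offset": [-1,0,1],"turn": 0},{"offset": [-1,0,1],"turn": 0},{"offset": [-1,0,1],"turn": 0},{"offset": [-1,0,1],"turn": 0},{"offset": [-1,0,1],"turn": 0},{"offset": [-1,0,1],"turn": 0},{"offset": [-1,0,1],"turn": 0}]'

```text
time_s: 5.5
tool_pos: [0.6246, 0.0169, 0.7009]
tool_rot: [-0.015, 0.457, 0.003, 0.889]
wrist_force: [0.7, -0.6, -0.1]
gripper_width: 0.094
```

```bash
python3 st.py
```

```text
t 5.5 q [-0.087  0.212  0.275  0.046  2.035 -1.651] p [0.6246 0.0169 0.7009] F [ 0.71 -0.63 -0.12] w 0.094
grasp [0.6135 0.017  0.7164]
[[ 0.581 -0.019  0.813]
 [-0.009  1.     0.03 ]
 [-0.814 -0.025  0.581]] tilt 35.6
```

>>> move_arm --increments '[{"offset": [-1,0,1],"turn": 0},{"offset": [-1,0,1],"turn": 0},{"offset": [0,0,-1],"turn": 0}]'

```text
time_s: 5.8
tool_pos: [0.593, 0.0168, 0.7115]
tool_rot: [-0.016, 0.432, 0.003, 0.902]
wrist_force: [0.2, 0.6, 0.3]
gripper_width: 0.0941
```

```bash
cat > go.py <<'E'
import sys
from st import *
T=np.array([float(a) for a in sys.argv[1:4]])
d=M.T@(T-g)/.025
n=int(np.ceil(max(np.abs(d).max(),1e-9)/(float(sys.argv[4]) if len(sys.argv)>4 else 1)))
print("units",np.round(d,2),"rows",n,"per row",np.round(d/n,3))
E
python3 go.py .55 .107 .20
```

```text
t 5.8 q [-0.099  0.078  0.439  0.057  1.949 -1.657] p [0.593  0.0168 0.7115] F [0.22 0.61 0.32] w 0.0941
grasp [0.5811 0.0169 0.7263]
[[ 0.626 -0.018  0.78 ]
 [-0.009  0.999  0.03 ]
 [-0.78  -0.026  0.626]] tilt 38.8
units [ 15.6    4.17 -14.03] rows 16 per row [ 0.975  0.261 -0.877]
```

The tool now leans 38.8°. I'll go down in front of the left tin.

>>> move_arm --increments '[{"offset": [0.97,0.26,-0.88],"turn": 0},{"offset": [0.97,0.26,-0.88],"turn": 0},{"offset": [0.97,0.26,-0.88],"turn": 0},{"offset": [0.97,0.26,-0.88],"turn": 0},{"offset": [0.97,0.26,-0.88],"turn": 0},{"offset": [0.97,0.26,-0.88],"turn": 0},{"offset": [0.97,0.26,-0.88],"turn": 0},{"offset": [0.97,0.26,-0.88],"turn": 0},{"offset": [0.97,0.26,-0.88],"turn": 0},{"offset": [0.97,0.26,-0.88],"turn": 0}]' --jaw 0.77

```text
time_s: 6.8
tool_pos: [0.5694, 0.0738, 0.3835]
tool_rot: [-0.015, 0.419, 0.001, 0.908]
wrist_force: [0.3, -0.5, 0.1]
gripper_width: 0.0724
```

>>> move_arm --increments '[{"offset": [0.97,0.26,-0.88],"turn": 0},{"offset": [0.97,0.26,-0.88],"turn": 0},{"offset": [0.97,0.26,-0.88],"turn": 0},{"offset": [0.97,0.26,-0.88],"turn": 0},{"offset": [0.97,0.26,-0.88],"turn": 0},{"offset": [0.97,0.26,-0.88],"turn": 0}]'

```text
time_s: 7.4
tool_pos: [0.5609, 0.109, 0.1806]
tool_rot: [-0.014, 0.415, 0.002, 0.91]
wrist_force: [1.2, -0.4, 0.6]
gripper_width: 0.072
```

```bash
python3 go.py .59 .107 .174
python3 - <<'E'
from h import *
cv2.imwrite("pics/s1.png",env.get_image("scene")[:,:,::-1])
# tin y check using top view lid front edge corners
t=[(258.3,194),(280.3,192.3)],[(299.5,195),(320,191)],[(344.5,192),(366.5,194)]
for a in t: print([np.round(pz("top",*p,.100),4) for p in a])
E
```

```text
t 7.4 q [ 0.163 -0.335  1.968 -0.159  0.809 -1.364] p [0.5609 0.109  0.1806] F [ 1.22 -0.37  0.61] w 0.072
grasp [0.5484 0.1092 0.195 ]
[[ 0.655 -0.015  0.755]
 [-0.008  1.     0.027]
 [-0.755 -0.024  0.655]] tilt 40.9
units [ 1.72 -0.09  0.7 ] rows 2 per row [ 0.862 -0.046  0.352]
[array([0.6373, 0.1226, 0.1   ]), array([0.6412, 0.0759, 0.1   ])]
[array([0.6357, 0.035 , 0.1   ]), array([ 0.6445, -0.0086,  0.1   ])]
[array([ 0.6427, -0.0608,  0.1   ]), array([ 0.6387, -0.1077,  0.1   ])]
```

View pics/s1.png

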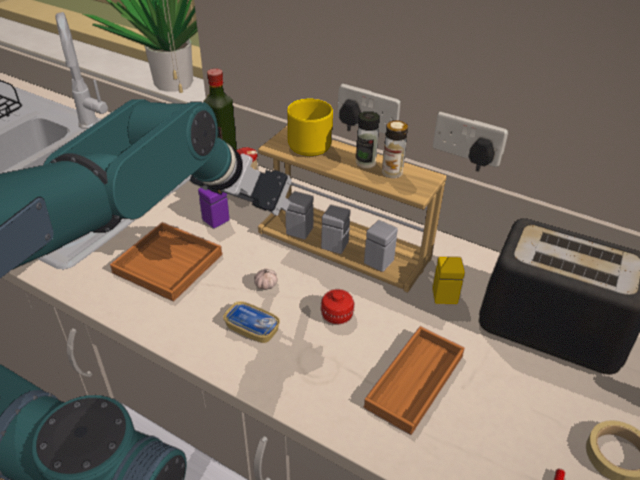

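The gripper is in front of and above the left tin at (299,215), with the board clear. Now I'll move in.

```bash
python3 go.py .668 .1045 .076|tail -1
```

```text
units [ 6.53 -0.15  0.97] rows 7 per row [ 0.934 -0.022  0.139]
```

>>> move_arm --increments '[{"offset": [0.8,-0.03,0.2],"turn": 0},{"offset": [0.8,-0.03,0.2],"turn": 0},{"offset": [0.8,-0.03,0.2],"turn": 0},{"offset": [0.8,-0.03,0.15],"turn": 0},{"offset": [0.8,-0.03,0.1],"turn": 0},{"offset": [0.8,0,0.1],"turn": 0},{"offset": [0.8,0,0],"turn": 0}]'

```text
time_s: 8.15
tool_pos: [0.6705, 0.1047, 0.0849]
tool_rot: [-0.014, 0.417, 0.003, 0.909]
wrist_force: [-0.3, 0.1, -0.7]
gripper_width: 0.0722
```

```bash
python3 go.py .668 .1045 .076
python3 - <<'E'
from h import *
a=env.get_image("scene")[120:300,230:470,::-1]
cv2.imwrite("pics/s2.png",cv2.resize(a,None,fx=3,fy=3))
E
```

```text
t 8.15 q [ 0.113  0.016  1.87  -0.154  0.554 -1.382] p [0.6705 0.1047 0.0849] F [-0.26  0.09 -0.66] w 0.0722
grasp [0.6581 0.1049 0.0993]
[[ 0.652 -0.017  0.758]
 [-0.007  1.     0.029]
 [-0.758 -0.024  0.652]] tilt 40.7
units [ 0.97  0.   -0.31] rows 1 per row [ 0.966  0.001 -0.309]
```

View pics/s2.png

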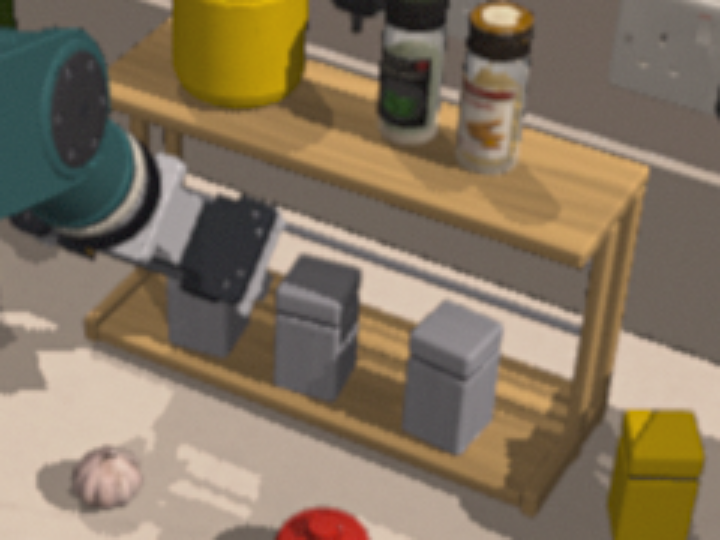

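The fingers straddle the left tin with no contact. I'll go in the last 24 mm, close, and take a force baseline before lifting.

>>> move_arm --increments '[{"offset": [0.5,0,-0.15],"turn": 0},{"offset": [0.5,0,-0.15],"turn": 0},{"offset": [0,0,0],"turn": 0}]'

```text
time_s: 8.5
tool_pos: [0.6823, 0.1032, 0.0589]
tool_rot: [-0.014, 0.418, 0.002, 0.908]
wrist_force: [-0.4, 0.7, -0.9]
gripper_width: 0.0723
```

>>> move_arm --increments '[{"offset": [0,0,0],"turn": 0},{"offset": [0,0,0],"turn": 0},{"offset": [0,0,0],"turn": 0},{"offset": [0,0,0],"turn": 0}]' --jaw 0.3 --newtons 35

```text
time_s: 8.9
tool_pos: [0.6828, 0.1041, 0.0621]
tool_rot: [-0.014, 0.417, 0.002, 0.909]
wrist_force: [0.2, -0.8, -2.2]
gripper_width: 0.048
```

```bash
python3 go.py .65 .1045 .096 .5
python3 - <<'E'
from h import *
a=env.get_image("scene")[120:300,230:470,::-1]
cv2.imwrite("pics/s3.png",cv2.resize(a,None,fx=3,fy=3))
E
```

```text
t 8.9 q [ 0.109  0.072  1.865 -0.163  0.503 -1.373] p [0.6828 0.1041 0.0621] F [ 0.19 -0.83 -2.21] w 0.048
grasp [0.6704 0.1042 0.0765]
[[ 0.653 -0.016  0.757]
 [-0.007  1.     0.027]
 [-0.757 -0.023  0.653]] tilt 40.8
units [-1.13  0.01 -0.11] rows 3 per row [-0.375  0.002 -0.036]
```

View pics/s3.png

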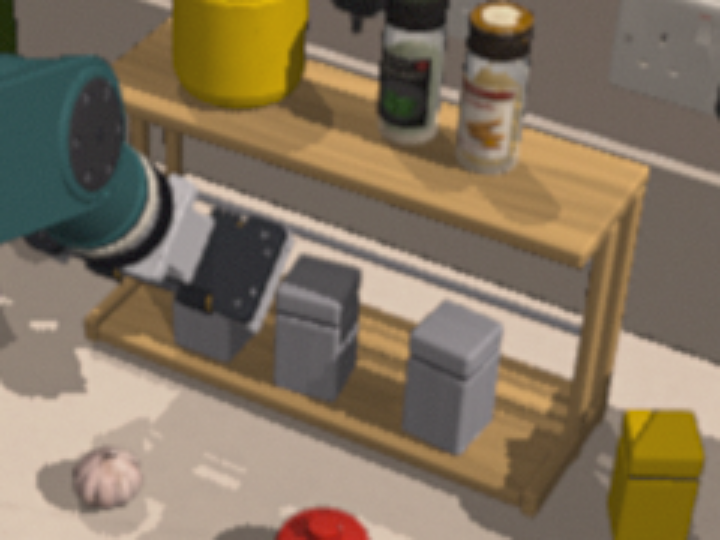

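Gripped, with the jaws at 48.0 mm. Lifting straight up a little and weighing.

>>> move_arm --increments '[{"offset": [-0.4,0,0.35],"turn": 0},{"offset": [-0.4,0,0.35],"turn": 0},{"offset": [0,0,0],"turn": 0},{"offset": [0,0,0],"turn": 0},{"offset": [0,0,0],"turn": 0}]'

```text
time_s: 9.45
tool_pos: [0.6783, 0.1035, 0.0847]
tool_rot: [-0.015, 0.423, 0.002, 0.906]
wrist_force: [-0.2, -0.1, -3.3]
gripper_width: 0.0475
```

```bash
python3 go.py .54 .11 .16
python3 - <<'E'
from h import *
a=env.get_image("scene")[120:300,230:470,::-1]
cv2.imwrite("pics/s4.png",cv2.resize(a,None,fx=3,fy=3))
for i in range(5): print(np.round(env.get_state()["wrist_force"],2)); env.get_image("top")
E
```

```text
t 9.45 q [ 0.11   0.037  1.844 -0.148  0.572 -1.39 ] p [0.6783 0.1035 0.0847] F [-0.2  -0.13 -3.28] w 0.0475
grasp [0.6661 0.1036 0.0992]
[[ 0.643 -0.015  0.766]
 [-0.01   1.     0.028]
 [-0.766 -0.025  0.643]] tilt 40.0
units [-5.11  0.27 -2.29] rows 6 per row [-0.851  0.045 -0.382]
[ 0.49 -0.21 -3.07]
[-0.61 -0.03 -2.89]
[-0.2   0.12 -4.07]
[-0.15  1.31 -3.9 ]
[ 0.97  0.26 -3.57]
```

View pics/s4.png

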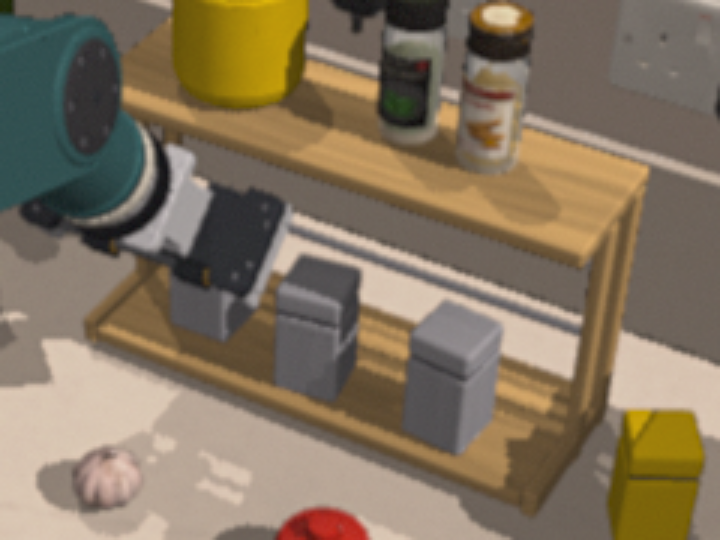

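About 3.5 N, so this one is full and goes in the long tray. Bringing it out of the rack and across.

>>> move_arm --increments '[{"offset": [-0.8,0,-0.6],"turn": 0},{"offset": [-0.85,0,-0.5],"turn": 0},{"offset": [-0.85,0,-0.4],"turn": 0},{"offset": [-0.85,0,-0.3],"turn": 0},{"offset": [-0.85,0,-0.2],"turn": 0},{"offset": [-0.85,-0.5,-0.2],"turn": 0}]'

```text
time_s: 10.35
tool_pos: [0.5507, 0.0909, 0.1432]
tool_rot: [-0.015, 0.426, 0.002, 0.905]
wrist_force: [-0.3, -2.0, -3.1]
gripper_width: 0.0482
```

```bash
python3 go.py .495 -.2735 .17
```

```text
t 10.35 q [ 0.113 -0.334  2.032 -0.118  0.76  -1.427] p [0.5507 0.0909 0.1432] F [-0.29 -2.02 -3.1 ] w 0.0482
grasp [0.5386 0.0911 0.1579]
[[ 0.637 -0.017  0.771]
 [-0.009  1.     0.029]
 [-0.771 -0.026  0.636]] tilt 39.6
units [ -1.35 -14.56  -1.46] rows 15 per row [-0.09  -0.971 -0.097]
```

>>> move_arm --increments '[{"offset": [-0.1,-0.6,-0.1],"turn": 0},{"offset": [-0.1,-0.95,-0.1],"turn": 0},{"offset": [-0.1,-0.95,-0.1],"turn": 0},{"offset": [-0.1,-0.95,-0.1],"turn": 0},{"offset": [-0.1,-0.95,-0.1],"turn": 0},{"offset": [-0.1,-0.95,-0.1],"turn": 0},{"offset": [-0.1,-0.95,-0.1],"turn": 0},{"offset": [-0.1,-0.95,-0.1],"turn": 0},{"offset": [-0.1,-0.95,-0.1],"turn": 0},{"offset": [-0.1,-0.95,-0.1],"turn": 0}]'

```text
time_s: 11.35
tool_pos: [0.5167, -0.1451, 0.1585]
tool_rot: [-0.022, 0.421, 0.004, 0.907]
wrist_force: [1.0, 0.1, -4.4]
gripper_width: 0.0479
```

```bash
python3 go.py .495 -.2735 .13
```

```text
t 11.35 q [-0.628 -0.393  2.045  0.475  0.941 -2.411] p [ 0.5167 -0.1451  0.1585] F [ 1.01  0.07 -4.36] w 0.0479
grasp [ 0.5045 -0.1449  0.173 ]
[[ 0.645 -0.025  0.764]
 [-0.012  0.999  0.042]
 [-0.764 -0.036  0.644]] tilt 40.2
units [ 1.13 -5.07 -1.62] rows 6 per row [ 0.189 -0.845 -0.269]
```

q6 is at -2.41 with a limit of -2.57, so I can't reach the long tray on this wrist branch. I'll set the tin down gently on the open worktop here, flip the gripper half a turn and re-grip it.

```bash
python3 go.py .57 -.16 .065 .7;python3 - <<'E'
from h import *
print(pz("top",422,181,.1),pz("scene",448,297,0))
E
```

```text
t 11.35 q [-0.628 -0.393  2.045  0.475  0.941 -2.411] p [ 0.5167 -0.1451  0.1585] F [ 1.01  0.07 -4.36] w 0.0479
grasp [ 0.5045 -0.1449  0.173 ]
[[ 0.645 -0.025  0.764]
 [-0.012  0.999  0.042]
 [-0.764 -0.036  0.644]] tilt 40.2
units [ 5.   -0.51 -0.81] rows 8 per row [ 0.625 -0.064 -0.101]
[ 0.66740013 -0.226409    0.1       ] [ 0.67587096 -0.2422048   0.        ]
```

>>> move_arm --increments '[{"offset": [0.6,-0.03,-0.1],"turn": 0},{"offset": [0.6,-0.03,-0.1],"turn": 0},{"offset": [0.6,-0.03,-0.1],"turn": 0},{"offset": [0.6,-0.03,-0.1],"turn": 0},{"offset": [0.6,-0.03,-0.1],"turn": 0},{"offset": [0.6,-0.03,-0.1],"turn": 0},{"offset": [0.5,0,0],"turn": 0},{"offset": [0,0,0],"turn": 0}]'

```text
time_s: 12.15
tool_pos: [0.5726, -0.1633, 0.0704]
tool_rot: [-0.028, 0.421, -0.005, 0.907]
wrist_force: [-0.4, -0.5, -3.4]
gripper_width: 0.0478
```

```bash
python3 go.py .57 -.16 .0525 .7;python3 - <<'E'
from h import *
a=env.get_image("scene")[150:390,270:510,::-1]
cv2.imwrite("pics/s5.png",cv2.resize(a,None,fx=2.5,fy=2.5))
E
```

```text
t 12.15 q [-0.564 -0.146  2.051  0.537  0.673 -2.498] p [ 0.5726 -0.1633  0.0704] F [-0.39 -0.53 -3.44] w 0.0478
grasp [ 0.5603 -0.1627  0.0849]
[[ 0.646 -0.015  0.763]
 [-0.032  0.998  0.046]
 [-0.763 -0.054  0.645]] tilt 40.3
units [ 1.23  0.17 -0.53] rows 2 per row [ 0.617  0.085 -0.267]
```

View pics/s5.png

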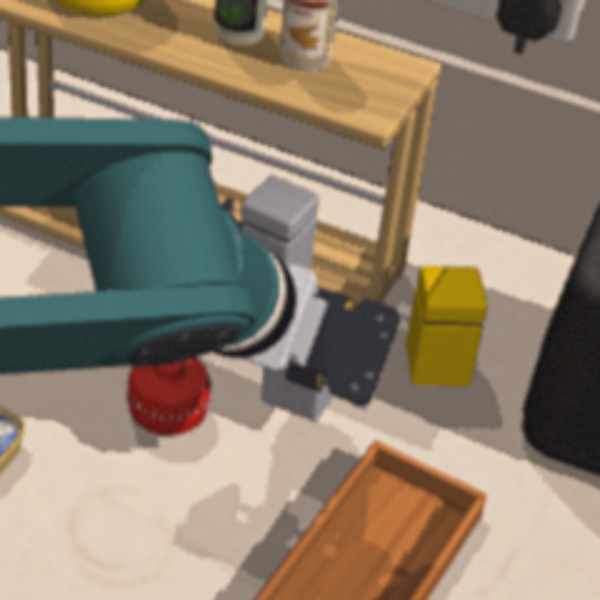

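>>> move_arm --increments '[{"offset": [0.55,0.35,-0.15],"turn": 0},{"offset": [0.45,0.35,-0.2],"turn": 0},{"offset": [0,0,0],"turn": 0}]'

```text
time_s: 12.5
tool_pos: [0.583, -0.1484, 0.0483]
tool_rot: [-0.03, 0.418, -0.006, 0.908]
wrist_force: [-0.5, -0.3, -4.7]
gripper_width: 0.0476
```

```bash
python3 go.py .57 -.145 .0525 .7
```

```text
t 12.5 q [-0.515 -0.105  2.069  0.544  0.592 -2.486] p [ 0.583  -0.1484  0.0483] F [-0.53 -0.26 -4.66] w 0.0476
grasp [ 0.5706 -0.1477  0.0627]
[[ 0.65  -0.013  0.76 ]
 [-0.036  0.998  0.048]
 [-0.759 -0.059  0.648]] tilt 40.6
units [ 0.29  0.13 -0.28] rows 1 per row [ 0.291  0.133 -0.279]
```

>>> move_arm --increments '[{"offset": [0.15,0.01,-0.13],"turn": 0},{"offset": [0.08,0,-0.07],"turn": 0},{"offset": [0,0,0],"turn": 0},{"offset": [0,0,0],"turn": 0}]'

```text
time_s: 12.9
tool_pos: [0.584, -0.1508, 0.0443]
tool_rot: [-0.031, 0.416, -0.008, 0.909]
wrist_force: [0.1, 0.2, -3.8]
gripper_width: 0.0478
```

```bash
python3 st.py|head -2
```

```text
t 12.9 q [-0.518 -0.096  2.074  0.56   0.575 -2.507] p [ 0.584  -0.1508  0.0443] F [ 0.05  0.25 -3.75] w 0.0478
grasp [ 0.5716 -0.15    0.0586]
```

>>> move_arm --increments '[{"offset": [0.15,0.1,-0.13],"turn": 0},{"offset": [0.08,0.05,-0.07],"turn": 0},{"offset": [0,0,0],"turn": 0}]'

```text
time_s: 13.2
tool_pos: [0.5855, -0.1489, 0.0391]
tool_rot: [-0.032, 0.414, -0.009, 0.91]
wrist_force: [-0.4, 0.2, -3.9]
gripper_width: 0.0479
```

```bash
python3 st.py|head -2
```

```text
t 13.2 q [-0.511 -0.087  2.082  0.572  0.553 -2.517] p [ 0.5855 -0.1489  0.0391] F [-0.41  0.21 -3.94] w 0.0479
grasp [ 0.573  -0.1481  0.0534]
```

>>> move_arm --increments '[{"offset": [0.1,0.05,-0.09],"turn": 0},{"offset": [0,0,0],"turn": 0}]'

```text
time_s: 13.4
tool_pos: [0.5878, -0.1491, 0.0397]
tool_rot: [-0.033, 0.411, -0.01, 0.911]
wrist_force: [-1.1, -0.2, -3.3]
gripper_width: 0.0475
```

>>> move_arm --increments '[{"offset": [0.1,0.05,-0.09],"turn": 0},{"offset": [0,0,0],"turn": 0}]'

```text
time_s: 13.6
tool_pos: [0.5896, -0.1491, 0.0394]
tool_rot: [-0.034, 0.408, -0.011, 0.912]
wrist_force: [0.1, -0.3, -3.0]
gripper_width: 0.0478
```

```bash
python3 st.py|head -2
```

```text
t 13.6 q [-0.506 -0.082  2.083  0.587  0.533 -2.529] p [ 0.5896 -0.1491  0.0394] F [ 0.07 -0.34 -3.05] w 0.0478
grasp [ 0.577  -0.1482  0.0536]
```

```bash
python3 - <<'E'
from h import *
a=env.get_image("scene")[230:350,340:460,::-1]
cv2.imwrite("pics/s6.png",cv2.resize(a,None,fx=5,fy=5,interpolation=cv2.INTER_CUBIC))
E
python3 st.py
```

```text
t 13.65 q [-0.506 -0.082  2.083  0.587  0.533 -2.529] p [ 0.5895 -0.1491  0.0392] F [ 0.19 -0.34  0.51] w 0.0478
grasp [ 0.5769 -0.1482  0.0534]
[[ 0.667 -0.007  0.745]
 [-0.048  0.997  0.052]
 [-0.744 -0.07   0.665]] tilt 41.9
```

View pics/s6.png

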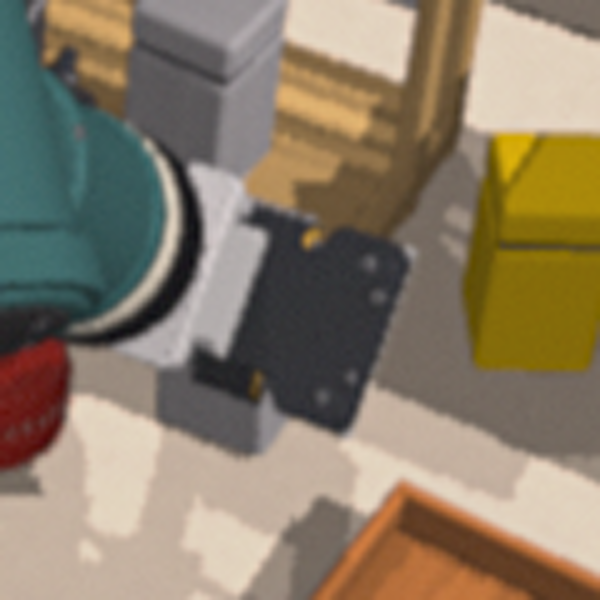

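The tin is on the worktop: Fz has jumped to about +0.5 N. Releasing and backing out.

>>> move_arm --increments '[{"offset": [0,0,0],"turn": 0},{"offset": [0,0,0],"turn": 0},{"offset": [-0.3,0,0],"turn": 0},{"offset": [-0.8,0,0],"turn": 0},{"offset": [-1,0,0],"turn": 0},{"offset": [-1,0,0],"turn": 0},{"offset": [-1,0,0],"turn": 0},{"offset": [-1,0,0],"turn": 0},{"offset": [-1,0,-0.2],"turn": 0}]' --jaw 0.77

```text
time_s: 14.55
tool_pos: [0.4806, -0.141, 0.1532]
tool_rot: [-0.034, 0.409, -0.011, 0.912]
wrist_force: [-0.6, -0.4, -0.2]
gripper_width: 0.0721
```

```bash
python3 st.py
python3 - <<'E'
from h import *
a=env.get_image("scene")[150:390,270:510,::-1]
cv2.imwrite("pics/s7.png",cv2.resize(a,None,fx=2.5,fy=2.5))
E
```

```text
t 14.55 q [-0.672 -0.519  2.145  0.487  0.939 -2.452] p [ 0.4806 -0.141   0.1532] F [-0.63 -0.4  -0.17] w 0.0721
grasp [ 0.4679 -0.1401  0.1673]
[[ 0.666 -0.008  0.746]
 [-0.047  0.997  0.053]
 [-0.745 -0.07   0.664]] tilt 41.8
```

View pics/s7.png

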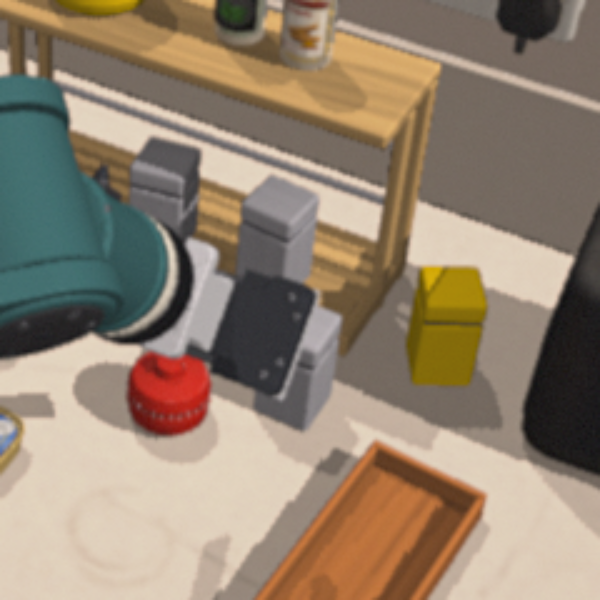

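The tin stands upright on the worktop at about (295,375) in this crop, and the timer hasn't moved. Flipping the gripper now.

>>> move_arm --increments '[{"offset": [0,0,0],"turn": 1},{"offset": [0,0,0],"turn": 1},{"offset": [0,0,0],"turn": 1},{"offset": [0,0,0],"turn": 1},{"offset": [0,0,0],"turn": 1},{"offset": [0,0,0],"turn": 1},{"offset": [0,0,0],"turn": 1},{"offset": [0,0,0],"turn": 1},{"offset": [0,0,0],"turn": 1},{"offset": [0,0,0],"turn": 1}]'

```text
time_s: 15.6
tool_pos: [0.4806, -0.143, 0.16]
tool_rot: [0.505, 0.318, -0.248, 0.763]
wrist_force: [0.8, -0.4, 0.2]
gripper_width: 0.0725
```

>>> move_arm --increments '[{"offset": [0,0,0],"turn": 1},{"offset": [0,0,0],"turn": 1},{"offset": [0,0,0],"turn": 1},{"offset": [0,0,0],"turn": 1},{"offset": [0,0,0],"turn": 1},{"offset": [0,0,0],"turn": 1},{"offset": [0,0,0],"turn": 1},{"offset": [0,0,0],"turn": 1},{"offset": [0,0,0],"turn": 1},{"offset": [0,0,0],"turn": 1}]'

```text
time_s: 16.6
tool_pos: [0.4813, -0.1427, 0.1587]
tool_rot: [0.857, 0.111, -0.387, 0.323]
wrist_force: [0.6, 0.7, -0.5]
gripper_width: 0.0723
```

```bash
python3 st.py
python3 - <<'E'
from h import *
from st import M
# remaining turn so that tool y is horizontal
print(np.arctan2(-M[2,1],M[2,2])/.12, (np.arctan2(-M[2,1],M[2,2])+np.pi)/.12)
E
```

```text
t 16.6 q [-0.67  -0.532  2.148  0.484  0.927  0.055] p [ 0.4813 -0.1427  0.1587] F [ 0.56  0.66 -0.48] w 0.0723
grasp [ 0.4685 -0.1415  0.1727]
[[ 0.676  0.44  -0.591]
 [-0.06  -0.767 -0.639]
 [-0.734  0.468 -0.492]] tilt 42.6
t 16.6 q [-0.67  -0.532  2.148  0.484  0.927  0.055] p [ 0.4813 -0.1427  0.1587] F [ 0.56  0.66 -0.48] w 0.0723
grasp [ 0.4685 -0.1415  0.1727]
[[ 0.676  0.44  -0.591]
 [-0.06  -0.767 -0.639]
 [-0.734  0.468 -0.492]] tilt 42.6
-19.842358464045745 6.337580315869199
```

>>> move_arm --increments '[{"offset": [0,0,0],"turn": 1},{"offset": [0,0,0],"turn": 1},{"offset": [0,0,0],"turn": 1},{"offset": [0,0,0],"turn": 1},{"offset": [0,0,0],"turn": 1},{"offset": [0,0,0],"turn": 1},{"offset": [0,0,0],"turn": 0.36},{"offset": [0,0,0],"turn": 0}]'

```text
time_s: 17.4
tool_pos: [0.4819, -0.1424, 0.1576]
tool_rot: [0.915, -0.049, -0.399, -0.035]
wrist_force: [0.4, -0.3, 0.5]
gripper_width: 0.0727
```

```bash
python3 go.py .574 -.148 .055
python3 - <<'E'
from h import *
t=env.get_image("top")[:,:,::-1]
cv2.imwrite("pics/t8.png",cv2.resize(t[160:340,220:480],None,fx=3,fy=3,interpolation=cv2.INTER_CUBIC))
s=env.get_image("scene")[:,:,::-1]
cv2.imwrite("pics/s8.png",cv2.resize(s[180:340,300:480],None,fx=4,fy=4,interpolation=cv2.INTER_CUBIC))
E
```

```text
t 17.4 q [-0.667 -0.531  2.151  0.484  0.921  0.855] p [ 0.4819 -0.1424  0.1576] F [ 0.45 -0.31  0.52] w 0.0727
grasp [ 0.469  -0.1412  0.1716]
[[ 0.677 -0.118 -0.727]
 [-0.062 -0.993  0.103]
 [-0.734 -0.025 -0.679]] tilt 42.7
units [ 6.28 -0.11  0.09] rows 7 per row [ 0.897 -0.015  0.013]
```

View pics/t8.png

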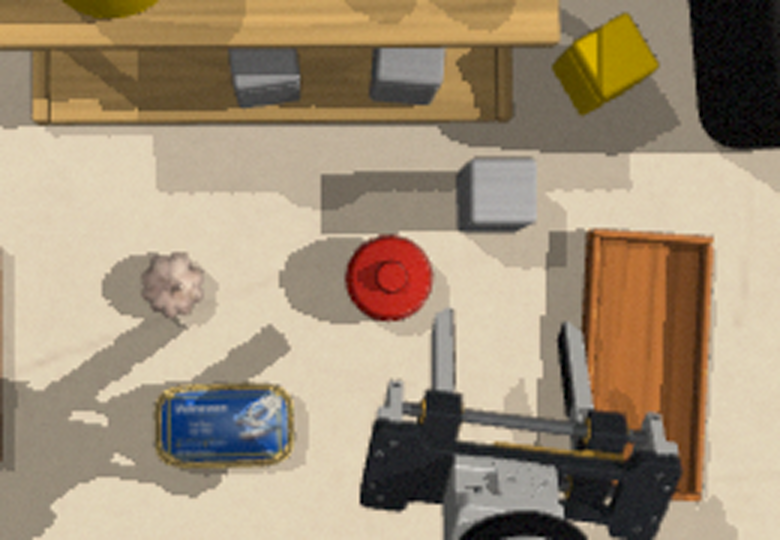

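View pics/s8.png

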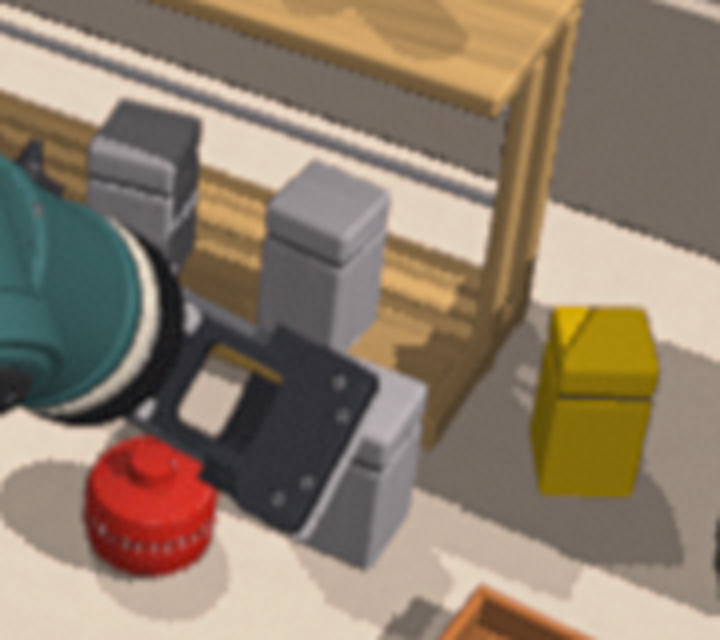

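Run:
```python
from h import *
print(pz("top",220+505/3,160+190/3,.09), pz("top",220+389/3,160+278/3,.04))
```

```text
[ 0.57713173 -0.15537777  0.09      ] [ 0.51566401 -0.07581346  0.04      ]
```

>>> move_arm --increments '[{"offset": [0.9,0.04,0],"turn": 0},{"offset": [0.9,0.04,0],"turn": 0},{"offset": [0.9,0.03,0],"turn": 0},{"offset": [0.9,0,0],"turn": 0},{"offset": [0.9,0,0],"turn": 0},{"offset": [0.9,0,0],"turn": 0},{"offset": [0.5,0,0],"turn": 0},{"offset": [0,0,0],"turn": 0}]'

```text
time_s: 18.3
tool_pos: [0.5872, -0.1565, 0.0486]
tool_rot: [0.916, -0.049, -0.397, -0.029]
wrist_force: [0.4, 0.5, -0.2]
gripper_width: 0.0724
```

```bash
python3 go.py .574 -.151 .055
```

```text
t 18.3 q [-0.517 -0.106  2.094  0.592  0.522  0.75 ] p [ 0.5872 -0.1565  0.0486] F [ 0.39  0.53 -0.23] w 0.0724
grasp [ 0.5743 -0.1552  0.0625]
[[ 0.681 -0.113 -0.724]
 [-0.067 -0.993  0.093]
 [-0.73  -0.015 -0.684]] tilt 43.0
units [ 0.2  -0.16  0.23] rows 1 per row [ 0.2   -0.161  0.229]
```

>>> move_arm --increments '[{"offset": [0.2,-0.08,0.23],"turn": 0},{"offset": [0,0,0],"turn": 0}]'

```text
time_s: 18.5
tool_pos: [0.5864, -0.1539, 0.0407]
tool_rot: [0.916, -0.049, -0.397, -0.029]
wrist_force: [-1.0, 0.3, 0.6]
gripper_width: 0.0724
```

>>> move_arm --increments '[{"offset": [0,0,0],"turn": 0},{"offset": [0,0,0],"turn": 0},{"offset": [0,0,0],"turn": 0}]' --jaw 0.3

```text
time_s: 18.8
tool_pos: [0.5865, -0.1542, 0.0427]
tool_rot: [0.917, -0.049, -0.395, -0.029]
wrist_force: [1.4, 2.5, 0.6]
gripper_width: 0.0515
```

```bash
python3 go.py .53 -.21 .13
```

```text
t 18.8 q [-0.513 -0.1    2.104  0.608  0.504  0.733] p [ 0.5865 -0.1542  0.0427] F [1.39 2.47 0.58] w 0.0515
grasp [ 0.5735 -0.1529  0.0566]
[[ 0.683 -0.113 -0.722]
 [-0.068 -0.994  0.091]
 [-0.728 -0.013 -0.686]] tilt 43.2
units [-3.17  2.43 -0.97] rows 4 per row [-0.793  0.606 -0.242]
```

>>> move_arm --increments '[{"offset": [0,0,0],"turn": 0},{"offset": [0,0,0],"turn": 0}]'

```text
time_s: 19.0
tool_pos: [0.5861, -0.154, 0.0429]
tool_rot: [0.917, -0.049, -0.395, -0.029]
wrist_force: [1.5, 0.3, -2.4]
gripper_width: 0.0499
```

```bash
python3 st.py|head -2
```

```text
t 19.0 q [-0.513 -0.101  2.105  0.608  0.505  0.733] p [ 0.5861 -0.154   0.0429] F [ 1.49  0.31 -2.44] w 0.0499
grasp [ 0.5731 -0.1527  0.0567]
```

>>> move_arm --increments '[{"offset": [0,0,0],"turn": 0},{"offset": [0,0,0],"turn": 0}]' --newtons 45

```text
time_s: 19.2
tool_pos: [0.5861, -0.154, 0.0428]
tool_rot: [0.917, -0.049, -0.395, -0.029]
wrist_force: [0.4, 1.0, -0.8]
gripper_width: 0.0495
```

>>> move_arm --increments '[{"offset": [-0.5,0,-0.45],"turn": 0},{"offset": [-0.7,0,-0.65],"turn": 0},{"offset": [-0.73,0,-0.65],"turn": 0}]'

```text
time_s: 19.5
tool_pos: [0.5786, -0.1514, 0.0978]
tool_rot: [0.913, -0.047, -0.405, -0.032]
wrist_force: [0.2, -0.2, -4.1]
gripper_width: 0.049
```

```bash
python3 go.py .497 -.2735 .12
```

```text
t 19.5 q [-0.517 -0.199  2.049  0.473  0.658  0.89 ] p [ 0.5786 -0.1514  0.0978] F [ 0.21 -0.16 -4.13] w 0.049
grasp [ 0.5659 -0.1503  0.1119]
[[ 0.668 -0.111 -0.736]
 [-0.059 -0.994  0.096]
 [-0.742 -0.02  -0.67 ]] tilt 42.0
units [-1.79  5.2   1.34] rows 6 per row [-0.298  0.866  0.223]
```

>>> move_arm --increments '[{"offset": [-0.3,0.6,0.2],"turn": 0},{"offset": [-0.3,0.85,0.22],"turn": 0},{"offset": [-0.3,0.85,0.22],"turn": 0},{"offset": [-0.3,0.85,0.22],"turn": 0},{"offset": [-0.3,0.85,0.22],"turn": 0},{"offset": [-0.3,0.8,0.22],"turn": 0},{"offset": [0,0.3,0],"turn": 0},{"offset": [0,0,0],"turn": 0}]'

```text
time_s: 20.3
tool_pos: [0.5041, -0.2733, 0.1018]
tool_rot: [0.91, -0.043, -0.411, -0.03]
wrist_force: [-0.1, 1.0, -3.5]
gripper_width: 0.0491
```

```bash
python3 go.py .497 -.2735 .075 .5
python3 - <<'E'
from h import *
s=env.get_image("scene")[:,:,::-1]
cv2.imwrite("pics/s9.png",cv2.resize(s[240:440,340:540],None,fx=3,fy=3,interpolation=cv2.INTER_CUBIC))
E
```

```text
t 20.3 q [-0.903 -0.194  2.03   0.674  0.888  0.455] p [ 0.5041 -0.2733  0.1018] F [-0.08  0.98 -3.51] w 0.0491
grasp [ 0.4916 -0.2723  0.116 ]
[[ 0.659 -0.103 -0.745]
 [-0.053 -0.994  0.091]
 [-0.751 -0.02  -0.66 ]] tilt 41.3
units [1.38 0.06 0.92] rows 3 per row [0.459 0.019 0.306]
```

View pics/s9.png

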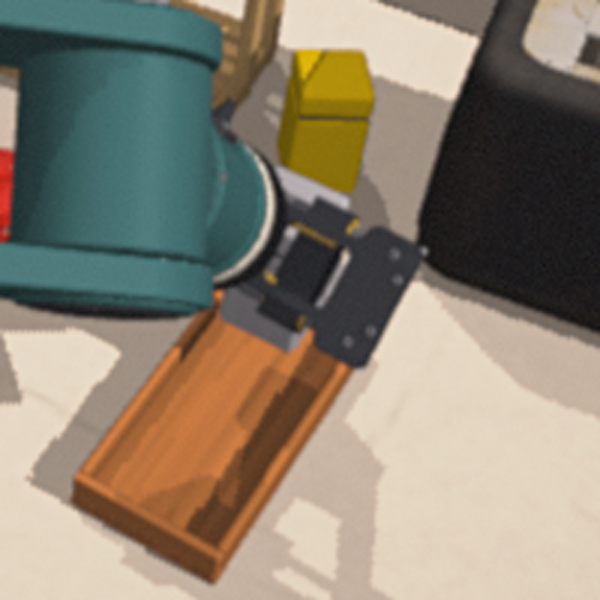

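>>> move_arm --increments '[{"offset": [0.46,0.02,0.33],"turn": 0},{"offset": [0.46,0.02,0.33],"turn": 0},{"offset": [0.4,0.02,0.28],"turn": 0},{"offset": [0,0,0],"turn": 0}]'

```text
time_s: 20.75
tool_pos: [0.5088, -0.269, 0.0558]
tool_rot: [0.91, -0.039, -0.413, -0.03]
wrist_force: [0.9, 0.8, -3.3]
gripper_width: 0.0486
```

```bash
python3 go.py .495 -.2735 .0627 .5
python3 - <<'E'
from h import *
s=env.get_image("scene")[:,:,::-1]
cv2.imwrite("pics/s10.png",cv2.resize(s[300:420,370:490],None,fx=5,fy=5,interpolation=cv2.INTER_CUBIC))
E
```

```text
t 20.75 q [-0.888 -0.123  2.073  0.733  0.8    0.369] p [ 0.5088 -0.269   0.0558] F [ 0.94  0.85 -3.34] w 0.0486
grasp [ 0.4963 -0.2681  0.0701]
[[ 0.656 -0.096 -0.748]
 [-0.046 -0.995  0.087]
 [-0.753 -0.023 -0.658]] tilt 41.1
units [0.2  0.23 0.22] rows 1 per row [0.198 0.228 0.216]
```

View pics/s10.png

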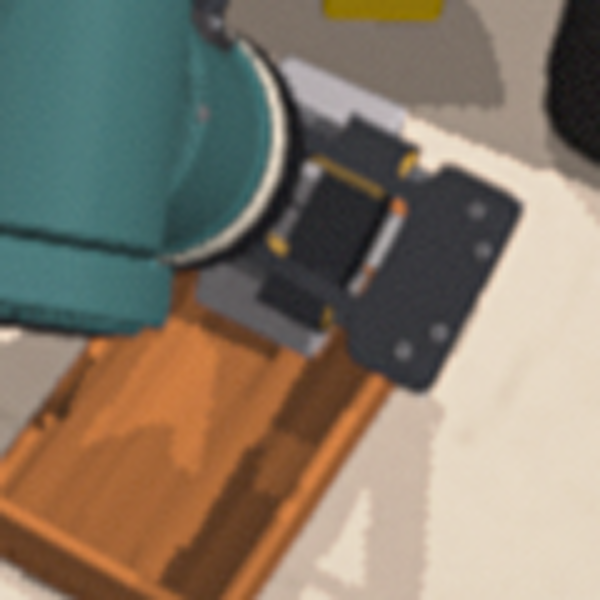

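>>> move_arm --increments '[{"offset": [0.14,0.2,0.14],"turn": 0},{"offset": [0.08,0.03,0.08],"turn": 0},{"offset": [0,0,0],"turn": 0}]'

```text
time_s: 21.1
tool_pos: [0.5091, -0.2754, 0.0496]
tool_rot: [0.91, -0.039, -0.411, -0.029]
wrist_force: [0.2, 0.2, -3.2]
gripper_width: 0.0486
```

```bash
python3 st.py|head -2
```

```text
t 21.1 q [-0.898 -0.103  2.071  0.752  0.791  0.337] p [ 0.5091 -0.2754  0.0496] F [ 0.25  0.15 -3.24] w 0.0486
grasp [ 0.4966 -0.2745  0.0639]
```

>>> move_arm --increments '[{"offset": [0.1,0,0.1],"turn": 0},{"offset": [0,0,0],"turn": 0}]'

```text
time_s: 21.3
tool_pos: [0.5108, -0.2767, 0.0501]
tool_rot: [0.911, -0.04, -0.409, -0.028]
wrist_force: [-1.0, -0.0, -3.6]
gripper_width: 0.0483
```

```bash
python3 st.py|head -2
```

```text
t 21.3 q [-0.899 -0.101  2.071  0.761  0.786  0.327] p [ 0.5108 -0.2767  0.0501] F [-1.02 -0.02 -3.59] w 0.0483
grasp [ 0.4982 -0.2758  0.0643]
```

>>> move_arm --increments '[{"offset": [0.09,-0.03,0.12],"turn": 0},{"offset": [0.06,0,0.06],"turn": 0}]'

```text
time_s: 21.5
tool_pos: [0.5122, -0.2777, 0.049]
tool_rot: [0.913, -0.041, -0.405, -0.026]
wrist_force: [-2.3, 2.7, 1.5]
gripper_width: 0.0479
```

```bash
python3 st.py|head -2;  python3 - <<'E'
from h import *
for i in range(3): env.get_image("top");print(np.round(env.get_state()["wrist_force"],2))
E
python3 st.py
```

```text
t 21.5 q [-0.9   -0.097  2.075  0.775  0.776  0.311] p [ 0.5122 -0.2777  0.049 ] F [-2.28  2.7   1.53] w 0.0479
grasp [ 0.4995 -0.2767  0.0631]
[-2.55  1.59  3.98]
[-3.17  2.66  5.77]
[-3.5   2.38  5.28]
t 21.65 q [-0.9   -0.097  2.075  0.775  0.775  0.312] p [ 0.5122 -0.2778  0.0489] F [-3.5   2.38  5.28] w 0.0479
grasp [ 0.4995 -0.2768  0.063 ]
[[ 0.668 -0.097 -0.738]
 [-0.054 -0.995  0.082]
 [-0.742 -0.015 -0.67 ]] tilt 42.0
```

Firm contact with the tray floor at Fz +5 N. Releasing and backing out.

>>> move_arm --increments '[{"offset": [0,0,0],"turn": 0},{"offset": [0,0,0],"turn": 0},{"offset": [-0.3,0,0],"turn": 0},{"offset": [-0.8,0,0],"turn": 0},{"offset": [-1,0,0],"turn": 0},{"offset": [-1,0,0],"turn": 0},{"offset": [-1,0,0],"turn": 0},{"offset": [-0.8,0,-0.6],"turn": 0}]' --jaw 0.77

```text
time_s: 22.45
tool_pos: [0.4372, -0.2711, 0.1504]
tool_rot: [0.912, -0.041, -0.407, -0.028]
wrist_force: [-0.6, -0.4, -0.6]
gripper_width: 0.0723
```

```bash
python3 go.py .56 .016 .19;  python3 - <<'E'
from h import *
s=env.get_image("scene")[:,:,::-1]
cv2.imwrite("pics/s11.png",cv2.resize(s[270:440,350:520],None,fx=3,fy=3,interpolation=cv2.INTER_CUBIC))
E
```

```text
t 22.45 q [-1.067 -0.376  2.064  0.675  1.101  0.404] p [ 0.4372 -0.2711  0.1504] F [-0.63 -0.35 -0.57] w 0.0723
grasp [ 0.4246 -0.2701  0.1645]
[[ 0.665 -0.098 -0.74 ]
 [-0.053 -0.995  0.085]
 [-0.745 -0.018 -0.667]] tilt 41.8
units [  2.24 -11.94  -3.72] rows 12 per row [ 0.187 -0.995 -0.31 ]
```

View pics/s11.png

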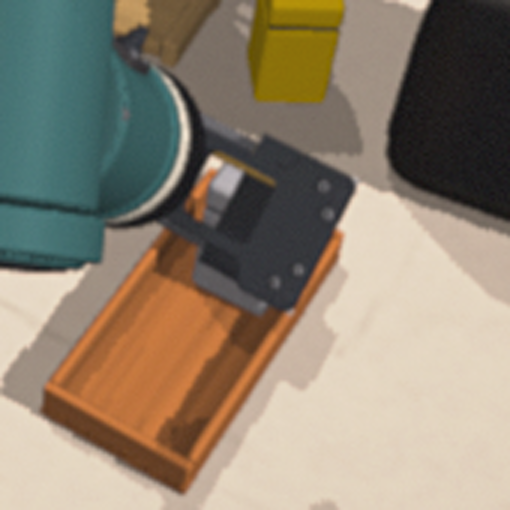

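The first tin stands in the tray. Next is the right-hand tin, whose yaw of about -0.095 matches the gripper.

```bash
python3 go.py .553 -.08 .20 |tail -1
```

```text
units [ 2.08 -8.18 -3.87] rows 9 per row [ 0.231 -0.909 -0.43 ]
```

>>> move_arm --increments '[{"offset": [-0.4,-0.6,-0.6],"turn": 0},{"offset": [0,-0.9,-0.5],"turn": 0},{"offset": [0.2,-0.9,-0.5],"turn": 0},{"offset": [0.3,-0.9,-0.4],"turn": 0},{"offset": [0.3,-0.9,-0.4],"turn": 0},{"offset": [0.4,-0.9,-0.4],"turn": 0},{"offset": [0.4,-0.9,-0.4],"turn": 0},{"offset": [0.4,-0.9,-0.4],"turn": 0},{"offset": [0.4,-0.9,-0.3],"turn": 0}]'

```text
time_s: 23.4
tool_pos: [0.5682, -0.0901, 0.1918]
tool_rot: [0.915, -0.05, -0.399, -0.023]
wrist_force: [0.2, -0.4, -0.3]
gripper_width: 0.0722
```

```bash
python3 go.py .668 -.0865 .078
```

```text
t 23.4 q [-0.361 -0.37   1.984  0.237  0.809  1.221] p [ 0.5682 -0.0901  0.1918] F [ 0.16 -0.37 -0.28] w 0.0722
grasp [ 0.5554 -0.0887  0.2057]
[[ 0.676 -0.109 -0.728]
 [-0.073 -0.994  0.081]
 [-0.733 -0.002 -0.68 ]] tilt 42.7
units [ 6.78 -0.57  0.2 ] rows 7 per row [ 0.969 -0.082  0.029]
```

>>> move_arm --increments '[{"offset": [0.9,-0.08,0.03],"turn": 0},{"offset": [0.9,-0.08,0.03],"turn": 0},{"offset": [0.9,-0.08,0.03],"turn": 0},{"offset": [0.9,-0.08,0.03],"turn": 0},{"offset": [0.9,-0.08,0.03],"turn": 0},{"offset": [0.8,-0.08,0.03],"turn": 0},{"offset": [0.6,-0.05,0],"turn": 0},{"offset": [0,0,0],"turn": 0}]'

```text
time_s: 24.2
tool_pos: [0.6711, -0.0801, 0.0736]
tool_rot: [0.915, -0.045, -0.4, -0.02]
wrist_force: [0.3, -0.1, 0.6]
gripper_width: 0.0724
```

```bash
python3 go.py .668 -.0865 .078
python3 - <<'E'
from h import *
a=env.get_image("scene")[120:320,290:490,::-1]
cv2.imwrite("pics/s12.png",cv2.resize(a,None,fx=3,fy=3))
E
```

```text
t 24.2 q [-0.26   0.004  1.928  0.24   0.48   1.239] p [ 0.6711 -0.0801  0.0736] F [ 0.34 -0.08  0.59] w 0.0724
grasp [ 0.6582 -0.0788  0.0876]
[[ 0.677 -0.098 -0.73 ]
 [-0.066 -0.995  0.072]
 [-0.733 -0.    -0.68 ]] tilt 42.7
units [ 0.57  0.27 -0.05] rows 1 per row [ 0.566  0.268 -0.047]
```

View pics/s12.png

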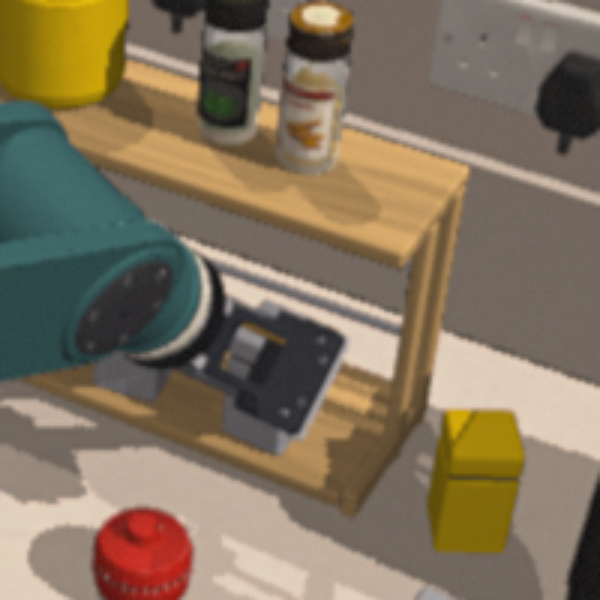

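The fingers straddle the right tin. Correcting y, closing and lifting.

>>> move_arm --increments '[{"offset": [0.25,0.25,-0.02],"turn": 0},{"offset": [0.3,0.05,-0.02],"turn": 0}]'

```text
time_s: 24.45
tool_pos: [0.6809, -0.0891, 0.0668]
tool_rot: [0.916, -0.045, -0.398, -0.019]
wrist_force: [-0.3, 0.5, -0.4]
gripper_width: 0.0725
```

>>> move_arm --increments '[{"offset": [0,0,0],"turn": 0},{"offset": [0,0,0],"turn": 0},{"offset": [0,0,0],"turn": 0},{"offset": [0,0,0],"turn": 0}]' --jaw 0.3 --newtons 45

```text
time_s: 24.85
tool_pos: [0.6814, -0.0897, 0.0683]
tool_rot: [0.917, -0.045, -0.397, -0.02]
wrist_force: [0.9, 0.6, -2.1]
gripper_width: 0.0482
```

```bash
python3 st.py
```

```text
t 24.85 q [-0.275  0.036  1.911  0.272  0.463  1.198] p [ 0.6814 -0.0897  0.0683] F [ 0.87  0.58 -2.12] w 0.0482
grasp [ 0.6685 -0.0884  0.0821]
[[ 0.681 -0.099 -0.725]
 [-0.068 -0.995  0.072]
 [-0.729 -0.    -0.685]] tilt 43.1
```

>>> move_arm --increments '[{"offset": [-0.4,0,-0.35],"turn": 0},{"offset": [-0.4,0,-0.35],"turn": 0},{"offset": [0,0,0],"turn": 0},{"offset": [0,0,0],"turn": 0}]'

```text
time_s: 25.25
tool_pos: [0.6758, -0.0885, 0.0905]
tool_rot: [0.914, -0.044, -0.403, -0.02]
wrist_force: [-0.9, 0.3, -3.8]
gripper_width: 0.0477
```

```bash
python3 go.py .55 -.09 .16;  python3 - <<'E'
from h import *
for i in range(4): env.get_image("top");print(np.round(env.get_state()["wrist_force"],2))
E
```

```text
t 25.25 q [-0.276 -0.003  1.893  0.239  0.532  1.232] p [ 0.6758 -0.0885  0.0905] F [-0.94  0.29 -3.77] w 0.0477
grasp [ 0.663  -0.0873  0.1045]
[[ 0.672 -0.097 -0.734]
 [-0.065 -0.995  0.072]
 [-0.738 -0.001 -0.675]] tilt 42.3
units [-4.67  0.55  1.81] rows 5 per row [-0.933  0.11   0.363]
[-0.11 -0.49 -3.86]
[-0.89 -0.09 -4.13]
[ 0.35 -0.13 -3.16]
[ 0.28 -0.32 -3.88]
```

About 3.8 N, so this is also full and goes in the near end of the long tray.

>>> move_arm --increments '[{"offset": [-0.9,0.05,0.4],"turn": 0},{"offset": [-0.95,0.1,0.3],"turn": 0},{"offset": [-0.95,0.1,0.3],"turn": 0},{"offset": [-0.95,0.1,0.3],"turn": 0},{"offset": [-0.95,0.3,0.3],"turn": 0}]'

```text
time_s: 25.95
tool_pos: [0.5614, -0.0927, 0.144]
tool_rot: [0.912, -0.043, -0.409, -0.021]
wrist_force: [-0.8, -0.4, -3.6]
gripper_width: 0.0476
```

```bash
python3 go.py .412 -.2685 .15
```

```text
t 25.95 q [-0.382 -0.337  2.05   0.286  0.742  1.142] p [ 0.5614 -0.0927  0.144 ] F [-0.81 -0.38 -3.56] w 0.0476
grasp [ 0.5488 -0.0916  0.1581]
[[ 0.663 -0.095 -0.743]
 [-0.061 -0.995  0.073]
 [-0.747 -0.003 -0.665]] tilt 41.6
units [-2.95  7.57  3.77] rows 8 per row [-0.369  0.946  0.471]
```

>>> move_arm --increments '[{"offset": [-0.5,0.6,0.3],"turn": 0},{"offset": [-0.4,0.9,0.4],"turn": 0},{"offset": [-0.4,0.9,0.45],"turn": 0},{"offset": [-0.4,0.9,0.5],"turn": 0},{"offset": [-0.35,0.9,0.5],"turn": 0},{"offset": [-0.35,0.9,0.5],"turn": 0},{"offset": [-0.3,0.9,0.5],"turn": 0},{"offset": [-0.3,0.9,0.5],"turn": 0},{"offset": [0,0,0],"turn": 0}]'

```text
time_s: 26.85
tool_pos: [0.4191, -0.2613, 0.1399]
tool_rot: [0.912, -0.046, -0.408, -0.014]
wrist_force: [0.8, 1.0, -2.3]
gripper_width: 0.0478
```

```bash
python3 go.py .412 -.2685 .085 .6
python3 - <<'E'
from h import *
s=env.get_image("scene")[:,:,::-1]
cv2.imwrite("pics/s13.png",cv2.resize(s[270:450,330:510],None,fx=3,fy=3,interpolation=cv2.INTER_CUBIC))
E
```

```text
t 26.85 q [-1.09  -0.435  2.123  0.671  1.097  0.366] p [ 0.4191 -0.2613  0.1399] F [ 0.75  1.01 -2.34] w 0.0478
grasp [ 0.4065 -0.2599  0.1541]
[[ 0.663 -0.096 -0.743]
 [-0.073 -0.995  0.063]
 [-0.745  0.012 -0.667]] tilt 41.6
units [2.23 0.29 1.66] rows 4 per row [0.558 0.072 0.414]
```

View pics/s13.png

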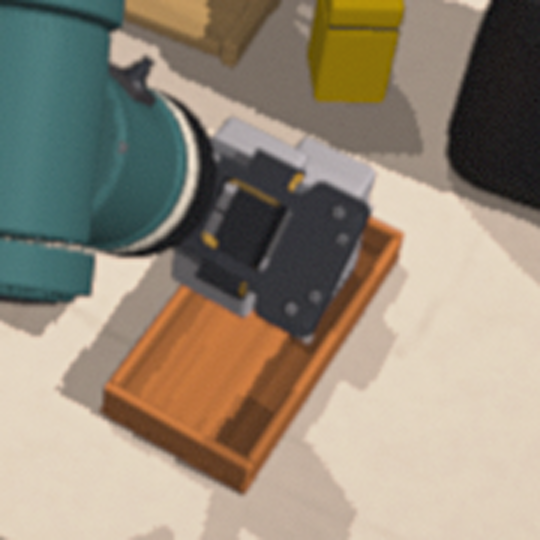

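>>> move_arm --increments '[{"offset": [0.55,0.1,0.42],"turn": 0},{"offset": [0.55,0.1,0.42],"turn": 0},{"offset": [0.55,0.1,0.42],"turn": 0},{"offset": [0.5,0.05,0.4],"turn": 0},{"offset": [0,0,0],"turn": 0}]'

```text
time_s: 27.4
tool_pos: [0.4257, -0.2686, 0.0713]
tool_rot: [0.912, -0.045, -0.408, -0.011]
wrist_force: [-1.0, -0.1, -4.1]
gripper_width: 0.0477
```

```bash
python3 go.py .412 -.2685 .064 .6
python3 - <<'E'
from h import *
s=env.get_image("scene")[:,:,::-1]
cv2.imwrite("pics/s14.png",cv2.resize(s[310:430,360:480],None,fx=5,fy=5,interpolation=cv2.INTER_CUBIC))
E
```

```text
t 27.4 q [-1.083 -0.32   2.196  0.745  0.949  0.222] p [ 0.4257 -0.2686  0.0713] F [-0.98 -0.06 -4.05] w 0.0477
grasp [ 0.4131 -0.2672  0.0855]
[[ 0.663 -0.091 -0.743]
 [-0.073 -0.996  0.056]
 [-0.745  0.017 -0.667]] tilt 41.7
units [0.61 0.04 0.6 ] rows 2 per row [0.307 0.02  0.301]
```

View pics/s14.png

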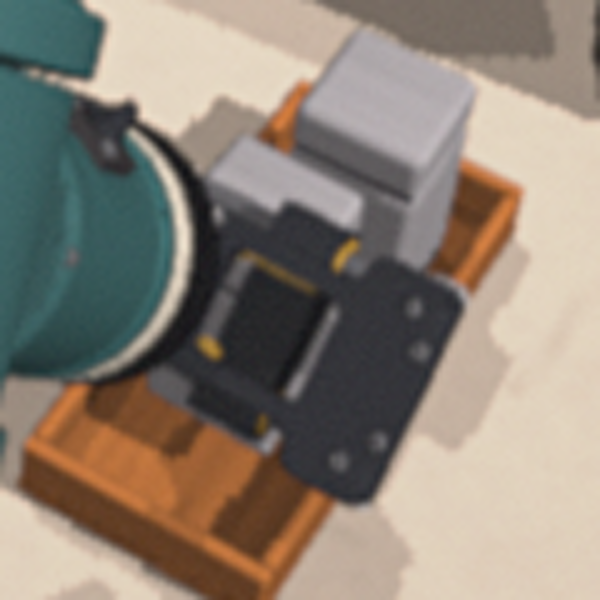

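>>> move_arm --increments '[{"offset": [0.3,0.03,0.3],"turn": 0},{"offset": [0.2,0,0.2],"turn": 0},{"offset": [0,0,0],"turn": 0}]'

```text
time_s: 27.75
tool_pos: [0.4267, -0.2708, 0.0569]
tool_rot: [0.913, -0.045, -0.406, -0.008]
wrist_force: [-0.6, 0.3, -4.3]
gripper_width: 0.0478
```

```bash
python3 go.py .412 -.2685 .064|grep -v "\["; python3 st.py|head -2
```

```text
t 27.75 q [-1.084 -0.292  2.212  0.773  0.914  0.175] p [ 0.4267 -0.2708  0.0569] F [-0.55  0.33 -4.25] w 0.0478
grasp [ 0.4141 -0.2693  0.071 ]
```

>>> move_arm --increments '[{"offset": [0.13,0,0.15],"turn": 0},{"offset": [0.08,0,0.09],"turn": 0},{"offset": [0.06,0,0.07],"turn": 0}]'

```text
time_s: 28.05
tool_pos: [0.4275, -0.2724, 0.0506]
tool_rot: [0.914, -0.046, -0.403, -0.007]
wrist_force: [-5.5, 3.8, 9.8]
gripper_width: 0.0479
```

```bash
python3 st.py|head -2;  python3 - <<'E'
from h import *
for i in range(2): env.get_image("top");print(np.round(env.get_state()["wrist_force"],2))
E
```

```text
t 28.05 q [-1.088 -0.278  2.22   0.795  0.898  0.145] p [ 0.4275 -0.2724  0.0506] F [-5.48  3.76  9.77] w 0.0479
grasp [ 0.4147 -0.2709  0.0646]
[-1.59  2.3   4.39]
[-1.73  2.35  4.25]
```

Contact. Releasing and retreating.

>>> move_arm --increments '[{"offset": [0,0,0],"turn": 0},{"offset": [0,0,0],"turn": 0},{"offset": [-0.3,0,0],"turn": 0},{"offset": [-0.8,0,0],"turn": 0},{"offset": [-1,0,-0.2],"turn": 0},{"offset": [-1,0,-0.6],"turn": 0},{"offset": [-1,0,-0.8],"turn": 0},{"offset": [-0.8,-0.3,-0.8],"turn": 0}]' --jaw 0.77

```text
time_s: 28.95
tool_pos: [0.3867, -0.2584, 0.1844]
tool_rot: [0.914, -0.048, -0.404, -0.008]
wrist_force: [0.8, -0.9, 0.3]
gripper_width: 0.0722
```

```bash
python3 go.py .555 .012 .2;  python3 - <<'E'
from h import *
s=env.get_image("scene")[:,:,::-1]
cv2.imwrite("pics/s15.png",cv2.resize(s[190:450,250:510],None,fx=2.3,fy=2.3,interpolation=cv2.INTER_CUBIC))
E
```

```text
t 28.95 q [-1.194 -0.542  2.099  0.673  1.253  0.355] p [ 0.3867 -0.2584  0.1844] F [ 0.79 -0.9   0.28] w 0.0722
grasp [ 0.3739 -0.2569  0.1984]
[[ 0.67  -0.095 -0.737]
 [-0.081 -0.995  0.054]
 [-0.738  0.024 -0.674]] tilt 42.2
units [  3.93 -11.39  -4.79] rows 12 per row [ 0.327 -0.949 -0.4  ]
```

View pics/s15.png

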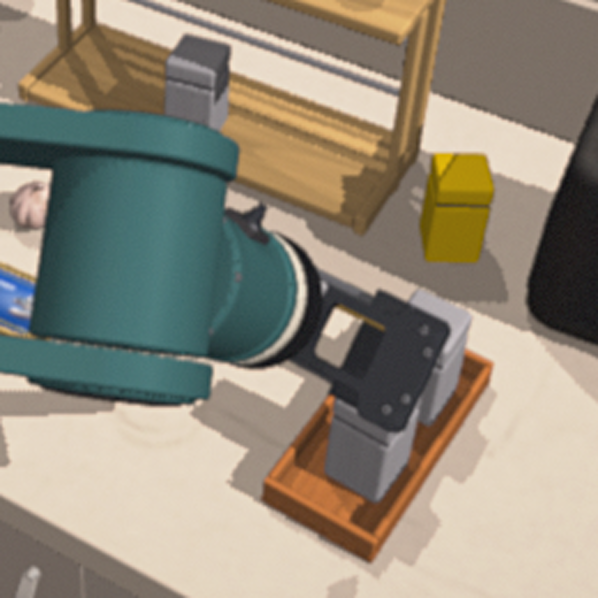

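Both full tins stand in the long tray. Now the middle tin.

>>> move_arm --increments '[{"offset": [0.1,-0.8,-0.4],"turn": 0.3},{"offset": [0.3,-0.95,-0.4],"turn": 0},{"offset": [0.3,-0.95,-0.4],"turn": 0},{"offset": [0.3,-0.95,-0.4],"turn": 0},{"offset": [0.3,-0.95,-0.4],"turn": 0},{"offset": [0.3,-0.95,-0.4],"turn": 0},{"offset": [0.3,-0.95,-0.4],"turn": 0},{"offset": [0.3,-0.95,-0.4],"turn": 0},{"offset": [0.3,-0.95,-0.4],"turn": 0},{"offset": [0.3,-0.95,-0.4],"turn": 0}]'

```text
time_s: 30.0
tool_pos: [0.5399, -0.0404, 0.2133]
tool_rot: [0.917, -0.065, -0.393, -0.018]
wrist_force: [-0.7, -0.4, -0.3]
gripper_width: 0.0722
```

```bash
python3 go.py .555 .02 .2
```

```text
t 30.0 q [-0.201 -0.481  2.018  0.045  0.844  1.48 ] p [ 0.5399 -0.0404  0.2133] F [-0.7  -0.43 -0.32] w 0.0722
grasp [ 0.5269 -0.0384  0.227 ]
[[ 0.682 -0.134 -0.719]
 [-0.105 -0.991  0.085]
 [-0.724  0.018 -0.69 ]] tilt 43.3
units [ 1.3  -2.49  0.14] rows 3 per row [ 0.434 -0.829  0.046]
```

>>> move_arm --increments '[{"offset": [0.4,-0.8,0.05],"turn": 0.15},{"offset": [0.4,-0.8,0.05],"turn": 0},{"offset": [0.4,-0.6,0.05],"turn": 0}]' --jaw 0.95

```text
time_s: 30.3
tool_pos: [0.5675, 0.015, 0.1909]
tool_rot: [0.918, -0.067, -0.39, -0.026]
wrist_force: [-0.3, 0.4, 0.6]
gripper_width: 0.0889
```

```bash
python3 go.py .667 .0165 .077
```

```text
t 30.3 q [-0.017 -0.384  2.005 -0.134  0.762  1.757] p [0.5675 0.015  0.1909] F [-0.29  0.41  0.59] w 0.0889
grasp [0.5545 0.0169 0.2046]
[[ 0.686 -0.144 -0.713]
 [-0.103 -0.99   0.101]
 [-0.72   0.005 -0.694]] tilt 43.6
units [ 6.77 -0.66  0.33] rows 7 per row [ 0.966 -0.094  0.048]
```

>>> move_arm --increments '[{"offset": [0.95,-0.09,0.05],"turn": 0},{"offset": [0.95,-0.09,0.05],"turn": 0},{"offset": [0.95,-0.09,0.05],"turn": 0},{"offset": [0.9,-0.09,0.05],"turn": 0},{"offset": [0.9,-0.09,0.05],"turn": 0},{"offset": [0.9,-0.09,0.05],"turn": 0},{"offset": [0.6,-0.05,0],"turn": 0},{"offset": [0.2,0,0],"turn": 0}]'

```text
time_s: 31.1
tool_pos: [0.6768, 0.0163, 0.0673]
tool_rot: [0.918, -0.066, -0.39, -0.026]
wrist_force: [-0.4, -0.0, 0.0]
gripper_width: 0.0892
```

```bash
python3 go.py .667 .0165 .077
python3 - <<'E'
from h import *
a=env.get_image("scene")[120:320,240:440,::-1]
cv2.imwrite("pics/s16.png",cv2.resize(a,None,fx=3,fy=3))
E
```

```text
t 31.1 q [-0.012  0.023  1.935 -0.223  0.43   1.865] p [0.6768 0.0163 0.0673] F [-0.44 -0.01  0.01] w 0.0892
grasp [0.6637 0.0182 0.081 ]
[[ 0.687 -0.14  -0.713]
 [-0.1   -0.99   0.098]
 [-0.72   0.004 -0.694]] tilt 43.7
units [0.21 0.05 0.01] rows 1 per row [0.211 0.049 0.009]
```

View pics/s16.png

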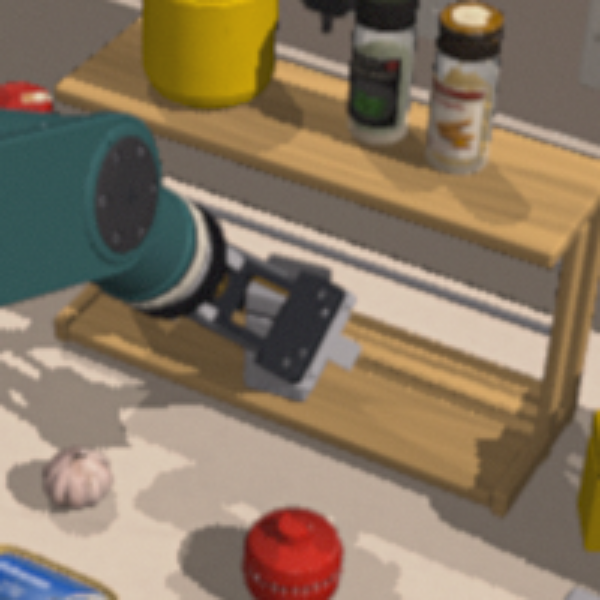

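The fingers straddle the middle tin. Closing lightly first so it can align, then firming the grip.

>>> move_arm --increments '[{"offset": [0.15,0.02,0],"turn": 0},{"offset": [0,0,0],"turn": 0},{"offset": [0,0,0],"turn": 0},{"offset": [0,0,0],"turn": 0},{"offset": [0,0,0],"turn": 0},{"offset": [0,0,0],"turn": 0}]' --jaw 0.3 --newtons 20

```text
time_s: 31.75
tool_pos: [0.6794, 0.0151, 0.0682]
tool_rot: [0.919, -0.066, -0.388, -0.026]
wrist_force: [-1.9, -0.1, -0.8]
gripper_width: 0.05
```

>>> move_arm --increments '[{"offset": [0,0,0],"turn": 0},{"offset": [0,0,0],"turn": 0},{"offset": [0,0,0],"turn": 0}]' --newtons 40

```text
time_s: 32.05
tool_pos: [0.679, 0.0152, 0.0681]
tool_rot: [0.919, -0.066, -0.388, -0.026]
wrist_force: [-0.7, -0.1, -0.7]
gripper_width: 0.0496
```

```bash
python3 st.py
```

```text
t 32.05 q [-0.014  0.026  1.932 -0.222  0.425  1.863] p [0.679  0.0152 0.0681] F [-0.65 -0.07 -0.7 ] w 0.0496
grasp [0.6659 0.0171 0.0817]
[[ 0.69  -0.141 -0.71 ]
 [-0.1   -0.99   0.099]
 [-0.717  0.003 -0.697]] tilt 43.9
```

>>> move_arm --increments '[{"offset": [-0.4,0,-0.35],"turn": 0},{"offset": [-0.4,0,-0.35],"turn": 0},{"offset": [0,0,0],"turn": 0},{"offset": [0,0,0],"turn": 0}]'

```text
time_s: 32.45
tool_pos: [0.6768, 0.0154, 0.0956]
tool_rot: [0.918, -0.066, -0.389, -0.026]
wrist_force: [-1.0, 0.5, -2.3]
gripper_width: 0.0493
```

```bash
python3 go.py .55 .04 .17;  python3 - <<'E'
from h import *
for i in range(4):
    im=env.get_image("scene");print(np.round(env.get_state()["wrist_force"],2))
cv2.imwrite("pics/s17.png",cv2.resize(im[120:320,240:440,::-1],None,fx=3,fy=3))
E
```

```text
t 32.45 q [-0.014 -0.016  1.91  -0.195  0.491  1.832] p [0.6768 0.0154 0.0956] F [-1.05  0.49 -2.32] w 0.0493
grasp [0.6638 0.0173 0.1093]
[[ 0.688 -0.141 -0.712]
 [-0.101 -0.99   0.099]
 [-0.719  0.004 -0.696]] tilt 43.8
units [-4.97 -0.25  1.64] rows 5 per row [-0.994 -0.05   0.328]
[ 0.2  -0.12  0.22]
[ 0.22 -0.65 -0.46]
[-0.41  0.44 -1.88]
[-0.21 -0.35 -1.76]
```

View pics/s17.png

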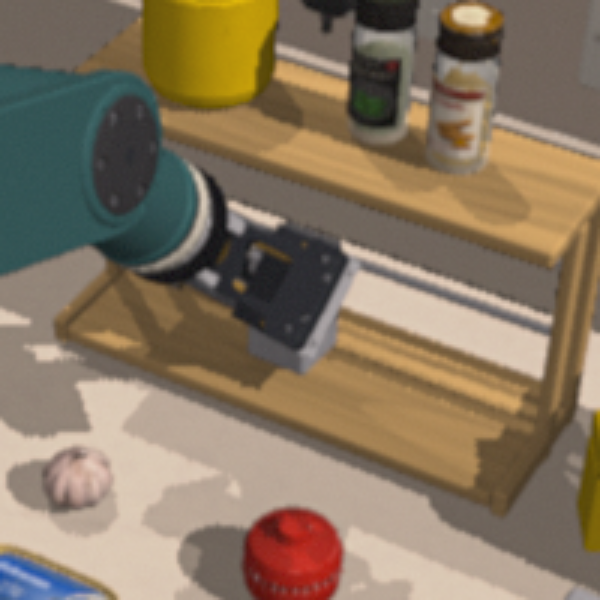

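The force is about 1 N, so this tin is empty and goes in the square tray. On this wrist branch q6 would run past +2.57 on the way there. I'll set the tin back on the board, flip the wrist back and re-grip.

>>> move_arm --increments '[{"offset": [0.35,0,0.33],"turn": 0},{"offset": [0.3,0,0.28],"turn": 0},{"offset": [0,0,0],"turn": 0}]'

```text
time_s: 32.95
tool_pos: [0.6757, 0.0152, 0.0683]
tool_rot: [0.917, -0.066, -0.391, -0.026]
wrist_force: [-1.5, 0.6, -2.1]
gripper_width: 0.0497
```

```bash
python3 st.py
```

```text
t 32.95 q [-0.014  0.02   1.934 -0.217  0.437  1.857] p [0.6757 0.0152 0.0683] F [-1.55  0.59 -2.12] w 0.0497
grasp [0.6627 0.0171 0.082 ]
[[ 0.685 -0.141 -0.715]
 [-0.101 -0.99   0.099]
 [-0.722  0.004 -0.692]] tilt 43.5
```

>>> move_arm --increments '[{"offset": [0.06,0,0.06],"turn": 0},{"offset": [0.04,0,0.05],"turn": 0}]'

```text
time_s: 33.15
tool_pos: [0.6781, 0.0151, 0.0681]
tool_rot: [0.919, -0.066, -0.388, -0.026]
wrist_force: [-3.0, -0.5, 3.1]
gripper_width: 0.0493
```

```bash
python3 - <<'E'
from h import *
for i in range(3): env.get_image("top");print(np.round(env.get_state()["wrist_force"],2))
E
python3 st.py|head -2
```

```text
[-1.16 -0.5   3.12]
[-2.79 -0.07  2.95]
[-1.75 -0.31  2.91]
t 33.3 q [-0.014  0.023  1.935 -0.222  0.425  1.862] p [0.6779 0.0151 0.0681] F [-1.75 -0.31  2.91] w 0.0492
grasp [0.6648 0.017  0.0817]
```

>>> move_arm --increments '[{"offset": [0,0,0],"turn": 0},{"offset": [0,0,0],"turn": 0},{"offset": [-0.3,0,0],"turn": 0},{"offset": [-0.8,0,0],"turn": 0},{"offset": [-1,0,0],"turn": 0},{"offset": [-1,0,0],"turn": 0},{"offset": [-1,0,0],"turn": 0},{"offset": [-1,0,0],"turn": 0},{"offset": [-1,0,0],"turn": -1},{"offset": [-1,0,0],"turn": -1}]' --jaw 0.77

```text
time_s: 34.3
tool_pos: [0.5464, 0.0337, 0.1918]
tool_rot: [0.912, -0.016, -0.401, 0.088]
wrist_force: [0.1, -0.3, 0.5]
gripper_width: 0.0726
```

>>> move_arm --increments '[{"offset": [0,0,0],"turn": -1},{"offset": [0,0,0],"turn": -1},{"offset": [0,0,0],"turn": -1},{"offset": [0,0,0],"turn": -1},{"offset": [0,0,0],"turn": -1},{"offset": [0,0,0],"turn": -1},{"offset": [0,0,0],"turn": -1},{"offset": [0,0,0],"turn": -1},{"offset": [0,0,0],"turn": -1},{"offset": [0,0,0],"turn": -1}]'

```text
time_s: 35.3
tool_pos: [0.5408, 0.0356, 0.1965]
tool_rot: [0.689, 0.221, -0.331, 0.606]
wrist_force: [0.5, 0.3, 0.2]
gripper_width: 0.0726
```

>>> move_arm --increments '[{"offset": [0,0,0],"turn": -1},{"offset": [0,0,0],"turn": -1},{"offset": [0,0,0],"turn": -1},{"offset": [0,0,0],"turn": -1},{"offset": [0,0,0],"turn": -1},{"offset": [0,0,0],"turn": -1},{"offset": [0,0,0],"turn": -1},{"offset": [0,0,0],"turn": -1},{"offset": [0,0,0],"turn": -1},{"offset": [0,0,0],"turn": -1}]'

```text
time_s: 36.3
tool_pos: [0.5347, 0.0367, 0.1931]
tool_rot: [0.203, 0.377, -0.139, 0.893]
wrist_force: [0.2, -0.3, -0.2]
gripper_width: 0.0727
```

```bash
python3 st.py
python3 - <<'E'
from h import *
from st import M
print((np.arctan2(-M[2,1],M[2,2]))/.12)
im=env.get_image("scene");cv2.imwrite("pics/s18.png",cv2.resize(im[120:440,240:480,::-1],None,fx=2,fy=2))
E
```

```text
t 36.3 q [ 0.045 -0.459  2.041 -0.172  0.821 -0.932] p [0.5347 0.0367 0.1931] F [ 0.19 -0.34 -0.19] w 0.0727
grasp [0.5218 0.0385 0.2069]
[[ 0.678  0.4    0.616]
 [-0.095  0.879 -0.467]
 [-0.729  0.258  0.634]] tilt 42.9
t 36.3 q [ 0.045 -0.459  2.041 -0.172  0.821 -0.932] p [0.5347 0.0367 0.1931] F [ 0.19 -0.34 -0.19] w 0.0727
grasp [0.5218 0.0385 0.2069]
[[ 0.678  0.4    0.616]
 [-0.095  0.879 -0.467]
 [-0.729  0.258  0.634]] tilt 42.9
-3.2186720428600393
```

View pics/s18.png

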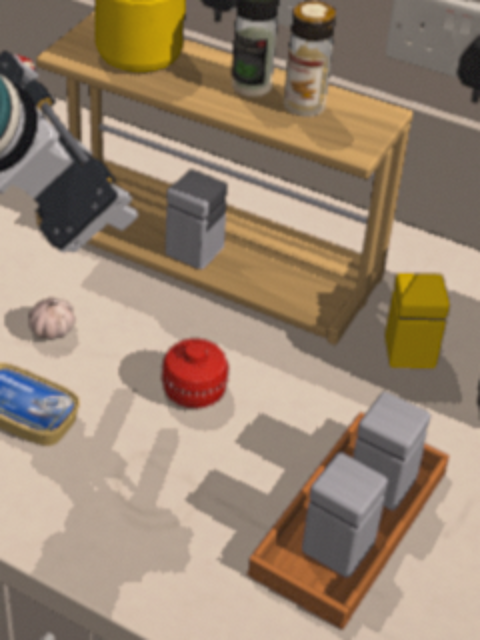

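Both full tins stand inside the long tray, and the empty one is upright on the board. Finishing the flip and re-gripping.

>>> move_arm --increments '[{"offset": [0,0,0],"turn": -1},{"offset": [0,0,0],"turn": -1},{"offset": [0,0,0],"turn": -1},{"offset": [0,0,0],"turn": -0.25},{"offset": [0,0,0],"turn": 0}]'

```text
time_s: 36.85
tool_pos: [0.5323, 0.0371, 0.1918]
tool_rot: [0.022, 0.398, -0.061, 0.915]
wrist_force: [-0.4, -0.4, -0.0]
gripper_width: 0.0726
```

```bash
python3 go.py .665 .017 .079
```

```text
t 36.85 q [ 0.046 -0.463  2.045 -0.171  0.824 -1.331] p [0.5323 0.0371 0.1918] F [-0.45 -0.42 -0.05] w 0.0726
grasp [0.5195 0.0389 0.2057]
[[ 0.676  0.129  0.725]
 [-0.094  0.992 -0.089]
 [-0.731 -0.008  0.683]] tilt 42.8
units [ 7.72 -0.08  0.84] rows 8 per row [ 0.965 -0.01   0.105]
```

>>> move_arm --increments '[{"offset": [0.9,-0.01,0.15],"turn": 0},{"offset": [0.9,-0.01,0.15],"turn": 0},{"offset": [0.9,-0.01,0.15],"turn": 0},{"offset": [0.9,-0.01,0.15],"turn": 0},{"offset": [0.9,-0.01,0.1],"turn": 0},{"offset": [0.9,-0.01,0.1],"turn": 0},{"offset": [0.9,0,0],"turn": 0},{"offset": [0.6,0,0],"turn": 0},{"offset": [0,0,0],"turn": 0}]'

```text
time_s: 37.75
tool_pos: [0.6677, 0.0178, 0.0779]
tool_rot: [0.032, 0.395, -0.064, 0.916]
wrist_force: [-0.8, 0.8, -0.6]
gripper_width: 0.0726
```

```bash
python3 go.py .665 .017 .080
```

```text
t 37.75 q [-0.015 -0.01   1.937 -0.183  0.471 -1.307] p [0.6677 0.0178 0.0779] F [-0.81  0.82 -0.56] w 0.0726
grasp [0.6548 0.0196 0.0917]
[[ 0.679  0.144  0.72 ]
 [-0.093  0.99  -0.11 ]
 [-0.728  0.008  0.685]] tilt 43.0
units [ 0.63 -0.05 -0.02] rows 1 per row [ 0.626 -0.047 -0.017]
```

>>> move_arm --increments '[{"offset": [0.6,-0.05,0],"turn": 0},{"offset": [0,0,0],"turn": 0}]'

```text
time_s: 37.95
tool_pos: [0.6773, 0.0153, 0.0669]
tool_rot: [0.034, 0.396, -0.065, 0.915]
wrist_force: [-0.3, -0.3, 0.6]
gripper_width: 0.0725
```

>>> move_arm --increments '[{"offset": [0,0,0],"turn": 0},{"offset": [0,0,0],"turn": 0},{"offset": [0,0,0],"turn": 0},{"offset": [0,0,0],"turn": 0}]' --jaw 0.3 --newtons 40

```text
time_s: 38.35
tool_pos: [0.6768, 0.0159, 0.0703]
tool_rot: [0.034, 0.394, -0.065, 0.916]
wrist_force: [0.8, 0.3, -1.3]
gripper_width: 0.0491
```

```bash
python3 go.py .60 .03 .15
```

```text
t 38.35 q [-0.019  0.019  1.926 -0.183  0.449 -1.304] p [0.6768 0.0159 0.0703] F [ 0.76  0.28 -1.34] w 0.0491
grasp [0.6638 0.0177 0.0841]
[[ 0.681  0.146  0.718]
 [-0.092  0.989 -0.114]
 [-0.727  0.012  0.687]] tilt 43.1
units [-3.7   0.15 -0.08] rows 4 per row [-0.925  0.036 -0.02 ]
```

>>> move_arm --increments '[{"offset": [-0.5,0,0.4],"turn": 0},{"offset": [-0.7,0,0.2],"turn": 0},{"offset": [-0.9,0,-0.1],"turn": 0},{"offset": [-0.95,0,-0.3],"turn": 0},{"offset": [-0.95,0.1,-0.3],"turn": 0},{"offset": [-0.95,0.4,-0.3],"turn": 0}]'

```text
time_s: 38.95
tool_pos: [0.5817, 0.0402, 0.1522]
tool_rot: [0.035, 0.399, -0.067, 0.914]
wrist_force: [0.4, 0.4, -0.6]
gripper_width: 0.0492
```

```bash
python3 go.py .455 .30 .16
```

```text
t 38.95 q [ 0.048 -0.296  2.014 -0.198  0.695 -1.264] p [0.5817 0.0402 0.1522] F [ 0.44  0.41 -0.65] w 0.0492
grasp [0.5689 0.042  0.1661]
[[ 0.673  0.15   0.724]
 [-0.094  0.989 -0.118]
 [-0.733  0.011  0.68 ]] tilt 42.5
units [-3.86  9.52 -4.68] rows 10 per row [-0.386  0.952 -0.468]
```

>>> move_arm --increments '[{"offset": [-0.4,0.7,-0.45],"turn": 0},{"offset": [-0.4,0.95,-0.47],"turn": 0},{"offset": [-0.4,0.95,-0.47],"turn": 0},{"offset": [-0.4,0.95,-0.47],"turn": 0},{"offset": [-0.4,0.95,-0.47],"turn": 0},{"offset": [-0.4,0.95,-0.47],"turn": 0},{"offset": [-0.4,0.95,-0.47],"turn": 0},{"offset": [-0.4,0.95,-0.47],"turn": 0},{"offset": [-0.4,0.95,-0.47],"turn": 0},{"offset": [-0.2,0.9,-0.3],"turn": 0}]'

```text
time_s: 39.95
tool_pos: [0.4622, 0.2969, 0.1529]
tool_rot: [0.041, 0.395, -0.068, 0.915]
wrist_force: [-0.1, -1.4, -1.4]
gripper_width: 0.0491
```

```bash
python3 go.py .455 .30 .085 .6;  python3 - <<'E'
from h import *
im=env.get_image("scene");cv2.imwrite("pics/s19.png",cv2.resize(im[150:350,80:300,::-1],None,fx=3,fy=3))
E
```

```text
t 39.95 q [ 0.831 -0.18   1.925 -0.714  1.035 -0.312] p [0.4622 0.2969 0.1529] F [-0.1  -1.42 -1.44] w 0.0491
grasp [0.4493 0.2986 0.1667]
[[ 0.679  0.157  0.717]
 [-0.093  0.987 -0.128]
 [-0.729  0.021  0.685]] tilt 43.0
units [ 2.53  0.02 -2.08] rows 5 per row [ 0.506  0.004 -0.416]
```

View pics/s19.png

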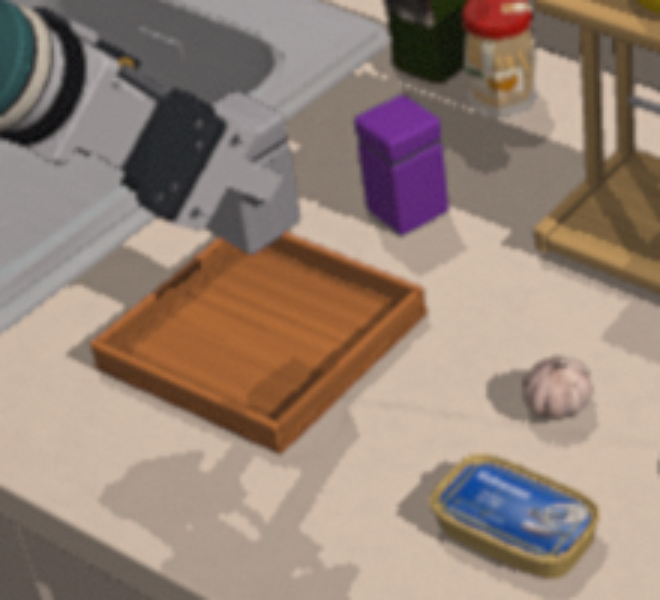

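Above the square tray. Lowering to a contact height of about z 0.066.

>>> move_arm --increments '[{"offset": [0.5,0,-0.42],"turn": 0},{"offset": [0.5,0,-0.42],"turn": 0},{"offset": [0.5,0,-0.42],"turn": 0},{"offset": [0.5,0,-0.42],"turn": 0},{"offset": [0.45,0,-0.38],"turn": 0},{"offset": [0,0,0],"turn": 0}]'

```text
time_s: 40.6
tool_pos: [0.4652, 0.3032, 0.071]
tool_rot: [0.043, 0.396, -0.063, 0.915]
wrist_force: [-0.5, -0.6, -0.9]
gripper_width: 0.0485
```

```bash
python3 go.py .455 .30 .069 .5;  python3 - <<'E'
from h import *
im=env.get_image("scene");cv2.imwrite("pics/s20.png",cv2.resize(im[170:330,80:260,::-1],None,fx=3.5,fy=3.5))
E
```

```text
t 40.6 q [ 0.83  -0.071  2.009 -0.802  0.885 -0.155] p [0.4652 0.3032 0.071 ] F [-0.49 -0.58 -0.93] w 0.0485
grasp [0.4523 0.3048 0.0849]
[[ 0.679  0.15   0.719]
 [-0.082  0.988 -0.128]
 [-0.73   0.028  0.683]] tilt 42.9
units [ 0.55 -0.19 -0.33] rows 2 per row [ 0.276 -0.095 -0.166]
```

View pics/s20.png

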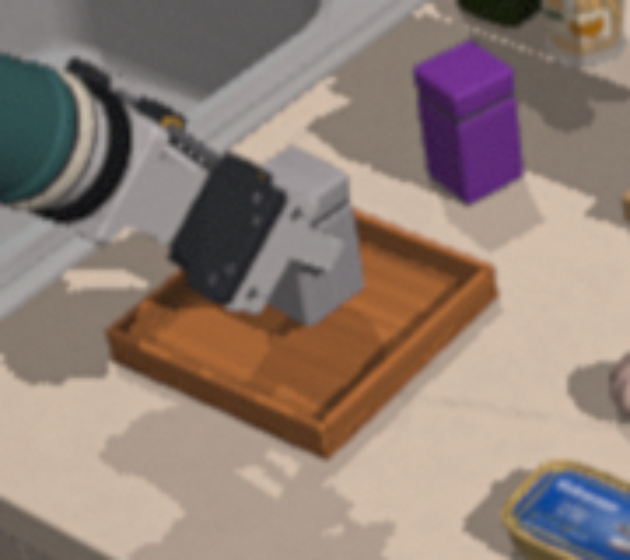

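>>> move_arm --increments '[{"offset": [0.27,-0.1,-0.22],"turn": 0},{"offset": [0.15,0,-0.14],"turn": 0},{"offset": [0,0,0],"turn": 0}]'

```text
time_s: 40.95
tool_pos: [0.4673, 0.3021, 0.0606]
tool_rot: [0.045, 0.394, -0.062, 0.916]
wrist_force: [-0.4, -0.6, -1.5]
gripper_width: 0.049
```

```bash
python3 st.py|head -2
```

```text
t 40.95 q [ 0.824 -0.057  2.023 -0.823  0.858 -0.126] p [0.4673 0.3021 0.0606] F [-0.42 -0.57 -1.48] w 0.049
grasp [0.4543 0.3036 0.0744]
```

>>> move_arm --increments '[{"offset": [0.13,0,-0.14],"turn": 0},{"offset": [0.1,0,-0.1],"turn": 0},{"offset": [0,0,0],"turn": 0}]'

```text
time_s: 41.25
tool_pos: [0.4674, 0.3029, 0.0528]
tool_rot: [0.046, 0.393, -0.062, 0.916]
wrist_force: [0.1, 0.2, -0.8]
gripper_width: 0.0491
```

```bash
python3 st.py|head -2
```

```text
t 41.25 q [ 0.825 -0.044  2.03  -0.837  0.844 -0.104] p [0.4674 0.3029 0.0528] F [ 0.07  0.24 -0.83] w 0.0491
grasp [0.4544 0.3044 0.0666]
```

>>> move_arm --increments '[{"offset": [0.06,0,-0.07],"turn": 0},{"offset": [0.05,0,-0.06],"turn": 0}]'

```text
time_s: 41.45
tool_pos: [0.4686, 0.3037, 0.052]
tool_rot: [0.045, 0.39, -0.062, 0.917]
wrist_force: [-5.3, -1.9, 8.7]
gripper_width: 0.0487
```

```bash
python3 - <<'E'
from h import *
for i in range(2): env.get_image("top");print(np.round(env.get_state()["wrist_force"],2))
E
python3 st.py|head -2
```

```text
[-3.87 -1.54  6.77]
[-3.51 -2.09  5.76]
t 41.55 q [ 0.827 -0.039  2.03  -0.848  0.84  -0.092] p [0.4686 0.3038 0.052 ] F [-3.51 -2.09  5.76] w 0.0488
grasp [0.4555 0.3053 0.0657]
```

Contact with the tray floor. Releasing, retreating and checking.

>>> move_arm --increments '[{"offset": [0,0,0],"turn": 0},{"offset": [0,0,0],"turn": 0},{"offset": [-0.3,0,0],"turn": 0},{"offset": [-0.8,0,0],"turn": 0},{"offset": [-1,0,0],"turn": 0},{"offset": [-1,0,0.3],"turn": 0},{"offset": [-1,0,0.3],"turn": 0},{"offset": [-1,0,0.3],"turn": 0},{"offset": [-1,0,0],"turn": 0},{"offset": [-1,0,0],"turn": 0}]' --jaw 0.77

```text
time_s: 42.55
tool_pos: [0.3573, 0.3134, 0.1998]
tool_rot: [0.045, 0.392, -0.063, 0.917]
wrist_force: [-0.5, 0.6, -0.4]
gripper_width: 0.0722
```

```bash
python3 st.py|head -2
python3 - <<'E'
from h import *
cv2.imwrite("pics/s21.png",env.get_image("scene")[:,:,::-1]);cv2.imwrite("pics/t21.png",env.get_image("top")[:,:,::-1])
E
```

```text
t 42.55 q [ 1.082 -0.311  1.933 -0.734  1.28  -0.193] p [0.3573 0.3134 0.1998] F [-0.53  0.55 -0.42] w 0.0722
grasp [0.3443 0.3149 0.2136]
```

View pics/s21.png

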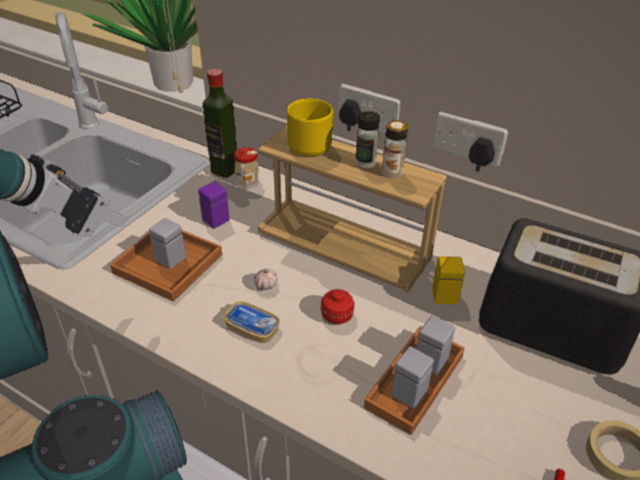

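View pics/t21.png

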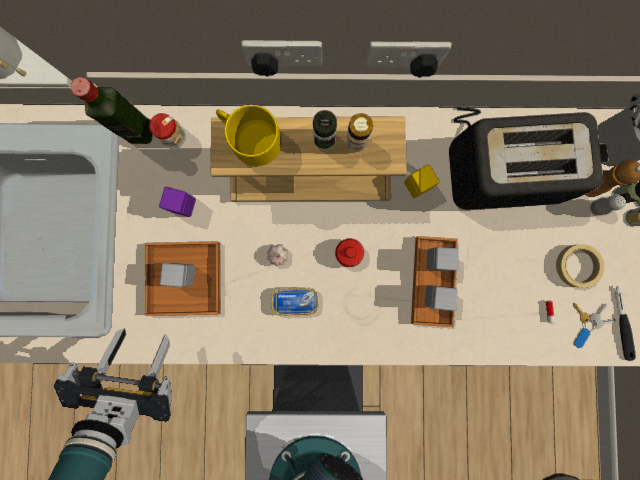

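Run:
```python
from h import *
t=cv2.imread("pics/t21.png");s=cv2.imread("pics/s21.png")
cv2.imwrite("pics/f.png",np.hstack([cv2.resize(s[310:430,360:480],(380,380),interpolation=2),cv2.resize(t[230:335,390:495],(380,380),interpolation=2)]))
for uv,c,y in(((443.5,259),(.452,-.271),-.054),((442,298.5),(.452,-.271),-.054),((177.5,275),(.456,.3007),.026)):
    p=pz("top",*uv,.092)[:2]-c;k,q=np.cos(y),np.sin(y);print(k*p[0]+q*p[1],-q*p[0]+k*p[1])
```

```text
0.04932611297364302 0.0015918303596797756
-0.03419508537971064 0.001526192830388362
0.008474322831896731 -0.00918847600459023
```

View pics/f.png

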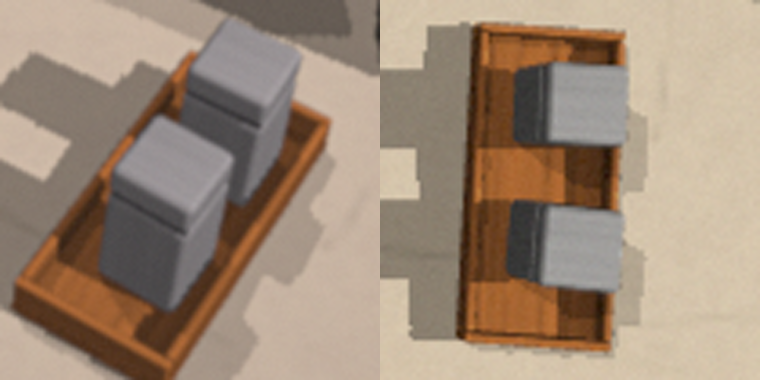

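All three tins stand upright well inside their limits: the long-tray tins at (+49, +2) mm and (−34, +2) mm, the square-tray tin at (+8, −9) mm. The bystanders are at their starting pixels, so I'm handing in.

```bash
python3 -c "
from rig import env
print(env.sign_off())"
```

```text
the job is handed in; nothing more can be done
None
```

All three tins are sorted and the job was handed in at about 42.6 s. The sign-off gives no verdict.

**What I did:** Lifting gave about 3.5–4 N for the left and right tins, so they are full and stand in the long tray. The middle tin gave about 1 N (noisy readings), so it is empty and stands in the square tray.
- **Tilt:** The move commands offer no tilt, so I got the roughly 40° lean by pushing past the arm's reach limit.
- **Extra set-downs:** Two tins were set down once on the way, so I could turn the gripper half round before its last joint hit its limit. The left tin went on the worktop and the middle one back on the rack board.

**Last checks:**

| Tin | Position in tray frame (x, y), mm | Allowed (x, y), mm |
|---|---|---|
| Left, full, long tray | +49, +2 | ±75, ±24 |
| Right, full, long tray | −34, +2 | ±75, ±24 |
| Middle, empty, square tray | +8, −9 | ±60, ±60 |

- The final pictures show all three tins upright. The fish tin, timer and garlic looked unmoved, though I only compared them by eye.
- Each tin was lowered until the wrist force showed contact with the tray floor (peaks of about 5–10 N), then released. The gripper was empty and clear at hand-in.
- No check failed. I could not measure the tins' final load on the trays or their exact tilt.

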